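# Tip a board blank flat, slide it home against the dogs and wedge it for sanding

## Task

The chopping-board blank standing on end on the clamping board is next to be sanded. Push it near its top, well above its middle, so that it tips over away from you and lies flat between the dogs and the angled strip (do not lift it), then slide it gently fully home against the end dog and both side dogs. Last, put the yellow wedge thin end first between the blank and the angled strip and press it in with firm but not brutal hand pressure until it holds the blank tight, let go, and leave the other things on the bench alone.

Things in the scene. Friction and masses are not known exactly. Their poses are not given: they have to be found in the camera images.
- panel: Clamping board fixed on the bench: plywood slab 18 mm thick, cork-faced middle, dark dog holes. Origin at bench level, z up, top at z = 18 mm; x points away from the robot, y to the left. It spans x -220 to 170 mm, y -250 to 170 mm.
- dogs: The three aluminium bench dogs with orange rings, fixed in the panel, same frame as panel: upright round pins of radius 12 mm, standing 30 mm above the panel's top. End dog at x 132, y 30 mm; side dogs at x 90, y 102 and x -60, y 102 mm.
- seat (a point): Where the middle of the blank comes to lie when it is flat and fully home against the three dogs: in the panel's frame x 20, y 30, z 38 mm, its length then along the panel's x axis. Axes as the panel.
- strip_place (a point): Usual middle of the inner (left) face of the angled strip, fixed to the panel: dark wood, 80 x 30 mm, 28 mm high, panel x -86 to -2 mm. That face is turned 0.14 rad counter-clockwise from the panel's x, so its gap to the blank narrows away from the robot and suits the wedge. The true face lies up to 3 mm left or right of this point (not measured). Point: panel x -46, y -78.3, z 18 mm.
- board: Pale laminated wooden blank, 40 mm thick, 120 wide, 200 long, about 0.62 kg, standing on end on the panel. Origin: middle of its lower end; z along its length, x through its thickness (away from the robot), y across its width. Pushed over square at mid-width it tips about its far lower edge and lands on its broad face, short of the end dog, with 5 to 10 mm to spare to side dogs and strip.
- board_center (a point): The middle (centre of mass) of the blank, 100 mm along its z from its origin. The wood is soft: more than 40 N from a finger, or against the dogs, bruises it.
- wedge: Yellow wedge lying on the right of the panel, 150 mm long, 30 high, 0.14 kg. Origin on its underside; x to its thin end, z up. Straight side (goes against the blank) at y = +23 mm. The other side tapers from y = -34 at the thick end (x = -75, 57 mm wide) to y = -13 at the thin end (x = 75, 36 mm wide). In place it lies on the panel, its x along the panel's x.
- wedge_butt (a point): Middle of the wedge's thick end face, 15 mm above its underside. In place it begins to bind with this end at panel x of about -85 to -140 mm. A push here of 15 to 22 N along it makes it hold by friction; the finger must give way sideways and up as the wedge settles (or let go and push again), else it carries the load itself. Over 30 N between wedge and blank bruises the wood.
- sander: Blue round sander, 125 mm across, 150 mm tall, standing on the bench; origin under its middle. Leave alone.
- glue: White glue bottle with orange cap, 60 mm across, 170 mm tall; origin under its middle. Leave alone.
- discs: Stack of green sanding discs, 125 mm across, 12 mm high; origin under its middle. Leave alone.
- pencil: Orange carpenter's pencil lying on the left margin of the panel, 176 mm long; origin under its middle. Leave alone.
There are look-alikes about, which are no part of the job. Of the things that look like the wedge, the middle-sized one is meant.

How it is judged:
On the way, in this order (a step that is already met when the one before it is completed fails the run):
1. the blank lies flat on its broad face on the panel (angle between board's own z axis and vertical between 1.52 and 1.62 rad and height (world z) of board_center below 0.043 m and linear speed of board below 0.05 m/s), for 0.2 s.
2. the blank is home against the end dog and both side dogs (within 2.5 mm) (x of board_center in the frame of seat above -0.0025 m and y of board_center in the frame of seat above -0.0025 m and angle between the z axis of board and the x axis of panel, either way round below 0.025 rad), for 0.1 s.
3. the wedge is jammed between blank and strip and let go (contact force between wedge and board above 3 N and contact force between the fingers and wedge below 0.5 N), for 0.2 s.
At the end, for the whole second after the job is handed in: Blank flat on its broad face, within 2.5 mm of home against end and side dogs and 0.025 rad of square; wedge flat on the panel between blank and strip, thin end away from the robot, pressing on the blank with over 3 N by itself; all at rest and let go (all of step 2 and angle between board's own z axis and vertical between 1.52 and 1.62 rad and height (world z) of board_center below 0.043 m and x of board_center in the frame of seat below 0.004 m and y of board_center in the frame of seat below 0.004 m and contact force between wedge and board above 3 N and angle between wedge's own z axis and vertical below 0.08 rad and height (world z) of wedge below 0.022 m and x of wedge_butt in the frame of panel below -0.05 m and angle between the x axis of wedge and the x axis of panel, either way round below 0.06 rad and linear speed of each of board, wedge below 0.01 m/s); the robot touches nothing.
It fails at once if the blank is pushed below its middle while it stands (angle between board's own z axis and vertical below 0.12 rad and contact force between the fingers and board above 0.5 N and height (world z) of the grasp point below 0.125 m).
It fails at once if the blank is lifted (its middle rises more than 15 mm above where it stood, 12 mm above what tipping needs) (height (world z) of board_center above 0.133 m).
It fails at once if the blank is pressed with more than 40 N by a finger or against the dogs (contact force between the fingers and board above 40 N or contact force between board and dogs above 40 N).
It fails at once if the wedge is jammed against the blank with more than 30 N (contact force between wedge and board above 30 N).
It fails at once if sander, glue bottle, discs or pencil moved by more than 20 mm (distance of any of sander, glue, discs, pencil from where it was at the start of the episode above 0.02 m).
It also fails if it takes over 72 s, if anything falls off the work surface, if the arm or the gripper's body presses on something with over 40 N, if the wrist force passes 120 N, or if a joint passes its speed limit or range.

## Robot

A 7-joint arm with a two-finger parallel gripper is mounted at the origin on the work surface. World frame = base frame: x ahead of the robot, y to its left, z up, the work surface at z = 0. Lengths are in m, angles in rad, forces in N, time in s.
With the tool pointing down it reaches from about 0.425 to 0.875 m from the base axis. Payload 4.7 kg.
Tool frame: the origin (TCP) lies at the very end of the fingers, on their centre line; the grasp point (between the pads) lies behind it (ctrl.tcp_to_grasp is the y of the grasp point in the tool frame, in m); y points along the fingers, x is the direction in which the jaws open and shut, and the axes are right-handed (so a half turn about y gives the same grasp; the last joint's range is limited). The gripper opens to 87 mm and grips with 3 to 60 N. Pads are 19 mm wide; open, the fingers measure 117 mm over their backs; the gripper's body (75 mm by 190 mm) begins 51 mm behind the grasp point.
Start: joints at [1.14, 0.321, -0.07, 1.45, 0.023, 1.371, -0.057], TCP at [0.28, -0.587, 0.191] pointing down, gripper open.
Joint ranges: [-2.86, 2.86], [-0.3, 2.09], [-1.38, 1.24], [0.06, 2.45], [-1.56, 4.7], [0.09, 2.05], [-2.69, 2.69]. Speed limits (rad/s): [2.57, 2.57, 3.14, 3.14, 3.14, 3.14, 3.14].

## Interface

Orientations are given as a rotation vector (axis times angle).
In Python, from bench import ctrl, get_image, workorder gives the robot as it stands.
- The arm moves only by the tool drive_tool, never from a script. Its argument "increments" is text: rows parted by semicolons, each of 5 numbers parted by spaces: the shift along the tool's x, y, z in mm, then the turn about the tool's y in degrees, then the closure in counts, from 0 (fully open) to 255 (shut). In form: tx ty tz yaw fingers; .... A call has 1 to 20 rows; each row shifts and turns the commanded pose from where the row before left it, along the tool's axes as they then stand; what a row does not reach is not made up. A row lasts 1/8 s, in which the tool goes at most 62.5 mm and 10.7 degrees, less where a joint would pass 70% of its speed; a pose out of reach is approached as far as the arm can. A call is refused whole if a number of a shift passes 62.5 or a number of a turn 10.7, either way. A call with a gripper value outside its range is refused whole. The fingers move at their own pace and stop on an object; "squeeze" is the grip in N (left out, the last holds). Time passes only in rows, so rows that do not move let the fingers close. It gives the time, the measured TCP pose, the force and the opening at its end, in the units of the state.
- ctrl.get_state(): the state, without advancing time (a new reading comes with each control period).
- get_image(name): name is "side" or "top" or "wrist"; returns a dict with "img" (480x640x3 uint8, red, green, blue), "mtx" (3x3 intrinsics, pixels), "camera_from_world" (4x4, takes a point from world to camera coordinates). Camera axes: x right, y up, looking along -z (the intrinsics and any distortion apply to the point x, -y, -z); pixel columns grow to the right and rows downward; lengths in m; the calibration is good to about 2 mm. The wrist camera is an equidistant fisheye: a pixel r from the principal point sees the ray r / f radians off the axis. A picture is of the moment at which its call begins. There is no depth.
- workorder.close_job(): hands the job in, once; it reports no verdict.
The state is a dict: "time": time; "joint_positions": joint angles; "qd": joint speeds; "joint_torque": joint torques, N m; "position": TCP position; "tool_rot": TCP orientation; "ft_force": force on the tool from outside, world axes, zero at the start; "torque": the same for the moment, N m; "grip_width": opening from 0.0 (shut) to 1.0 (fully open).
Only numpy, scipy, OpenCV 4.12 (cv2) and the standard library are available. Lean on these libraries where they do the work, as an engineer would, in place of code of your own. Each camera call takes 0.05 s, during which the arm holds its last target.

## Working session

There is one attempt and no reset: what is moved stays moved. The work goes in short steps, Python scripts to look and compute and a tool call to move; the robot and the scene stay as the last step left them, time stands still between calls to the robot, and variables do not carry over. Pictures are saved under pics/ and viewed, and the job is handed in when it is done.

Besides the shell and the picture viewer there is one more tool, called after "Request:" in YAML: its name, and indented under it one key for each argument. drive_tool: Moves the arm, as the interface text tells. Its arguments: {"type":"object","properties":{"increments":{"type":"string"},"squeeze":{"type":"number"}},"required":["increments"]}

```bash
ls; mkdir -p pics; cat > h.py <<'E'
import numpy as np, cv2
from bench import ctrl, get_image, workorder
from scipy.spatial.transform import Rotation as R
def snap(n,fn):
    d=get_image(n); cv2.imwrite('pics/'+fn,d['img'][:,:,::-1]); np.savez('pics/'+fn[:-4]+'.npz',**d); return d
def ray(d,u,v,fish=False):
    M=d['mtx'];a=(u-M[0,2])/M[0,0];b=(v-M[1,2])/M[1,1]
    if fish:
        r=np.hypot(a,b); s=np.sin(r)/r if r>1e-9 else 1; c=np.array([a*s,-b*s,-np.cos(r)])
    else: c=np.array([a,-b,-1.])
    T=d['camera_from_world']; w=T[:3,:3].T@c; o=-T[:3,:3].T@T[:3,3]
    return o,w/np.linalg.norm(w)
def onz(d,u,v,z,fish=False):
    o,w=ray(d,u,v,fish); return o+w*(z-o[2])/w[2]
def proj(d,p):
    T=d['camera_from_world'];c=T[:3,:3]@np.array(p)+T[:3,3]
    M=d['mtx'];return M[0,2]+M[0,0]*c[0]/-c[2], M[1,2]+M[1,1]*c[1]/c[2]
def st():
    s=ctrl.get_state(); print('t',round(s['time'],2),'p',np.round(s['position'],4),'rot\n',np.round(R.from_rotvec(s['tool_rot']).as_matrix(),3),'F',np.round(s['ft_force'],1),'g',s['grip_width'])
    return s
E
python3 - <<'E'
from h import *
s=st(); print(ctrl.tcp_to_grasp)
for n in ['side','top','wrist']:
    d=snap(n,n+'0.png'); print(n,d['mtx'],d['camera_from_world'])
E
```

```text
pics
t 0.0 p [ 0.2794 -0.5862  0.1902] rot
 [[ 0.43  -0.001  0.903]
 [-0.903  0.002  0.43 ]
 [-0.002 -1.    -0.   ]] F [-1.1 -0.4 -0.1] g 0.9975121606319881
-0.0187
side [[506.30687648   0.         319.59752332]
 [  0.         506.30687648 239.86928081]
 [  0.           0.           1.        ]] [[-0.97817383 -0.20765777 -0.00736206  0.57389356]
 [ 0.11630365 -0.57652228  0.80876172 -0.17321424]
 [-0.17219005  0.79025332  0.58809037 -1.25295347]
 [ 0.          0.          0.          1.        ]]
top [[523.71236355   0.         311.82981192]
 [  0.         523.71236355 249.48238204]
 [  0.           0.           1.        ]] [[-0.01074741 -0.99980819  0.01637309 -0.02945837]
 [ 0.98873756 -0.00818121  0.14943598 -0.58985835]
 [-0.14927336  0.01779474  0.98863583 -1.24894984]
 [ 0.          0.          0.          1.        ]]
wrist [[371.64829954   0.         315.35271009]
 [  0.         371.64829954 243.19689481]
 [  0.           0.           1.        ]] [[ 0.42987412 -0.90288808 -0.00115938 -0.64768559]
 [ 0.8754147   0.41710744 -0.24427543  0.03000745]
 [ 0.22103696  0.10399275  0.9697052  -0.38883931]
 [ 0.          0.          0.          1.        ]]
```

View pics/top0.png

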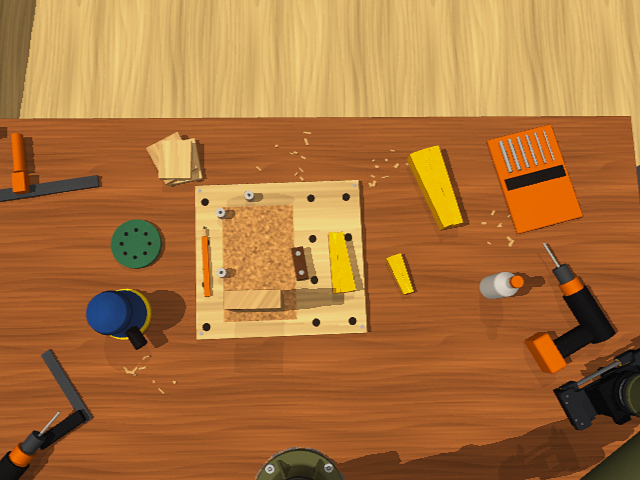

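View pics/side0.png

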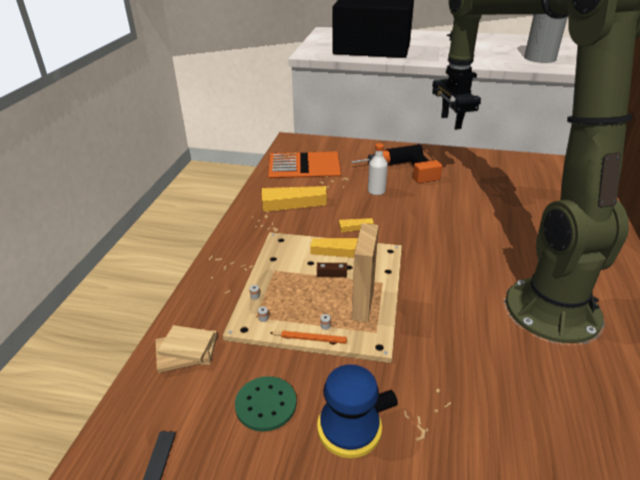

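View pics/wrist0.png

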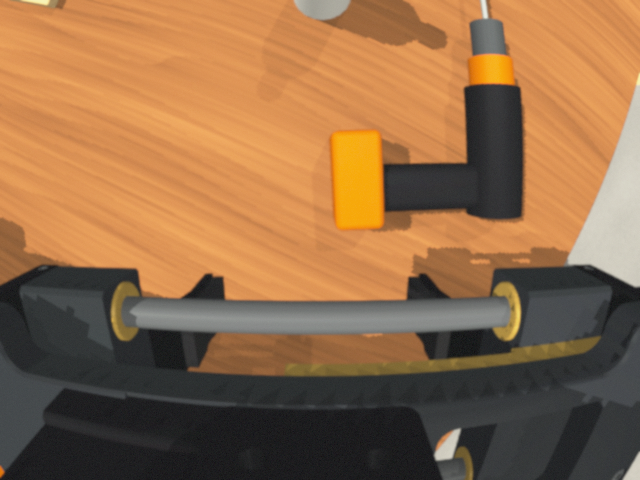

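```bash
python3 - <<'E'
import cv2
a=cv2.imread('pics/top0.png')[170:350,185:425]; cv2.imwrite('pics/topz.png',cv2.resize(a,None,fx=3.3,fy=3.3,interpolation=cv2.INTER_CUBIC))
a=cv2.imread('pics/side0.png')[210:365,220:420]; cv2.imwrite('pics/sidez.png',cv2.resize(a,None,fx=3.8,fy=3.8,interpolation=cv2.INTER_CUBIC))
E
```

```text
(no output)
```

View pics/topz.png

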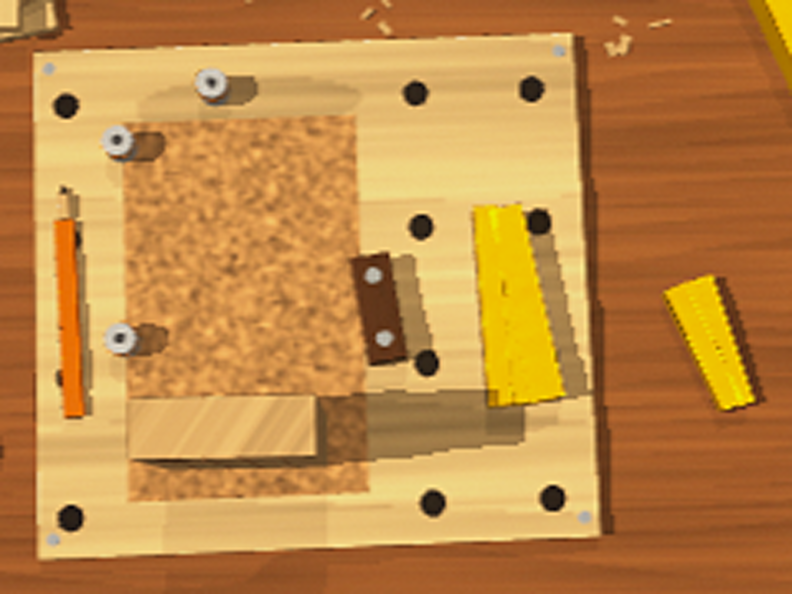

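View pics/sidez.png

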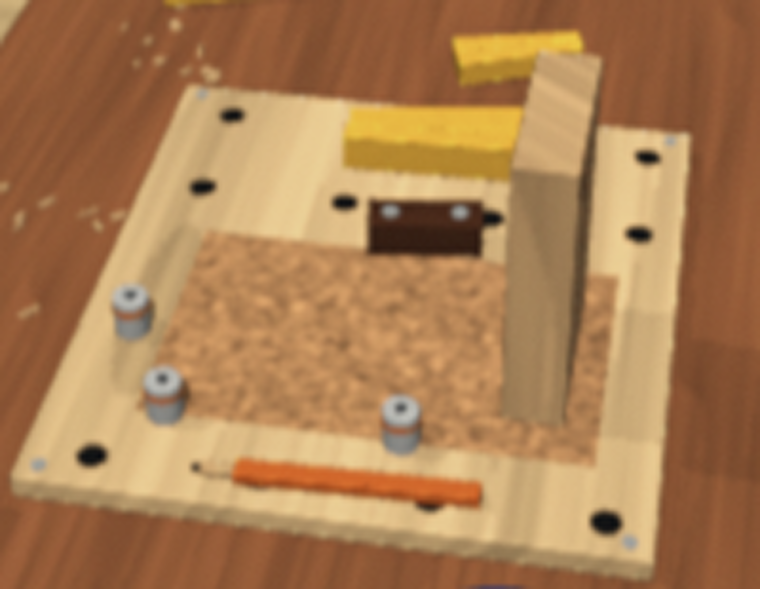

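```bash
cat > m.py <<'E'
from h import *
d=dict(np.load('pics/top0.npz'))
f=lambda u,v:((u+.5)/3.3-.5+185,(v+.5)/3.3-.5+170)
P=lambda L,z:np.array([onz(d,*f(*q),z)[:2] for q in L])
pc=P([(33,53),(573,35),(600,535),(38,558)],.018); dg=P([(211,83),(117,140),(121,338)],.048)
def fit(A,B):
    a=A-A.mean(0);b=B-B.mean(0);U,S,V=np.linalg.svd(a.T@b);Rm=(U@np.diag([1,np.linalg.det(U@V)])@V).T;t=B.mean(0)-Rm@A.mean(0)
    print('res mm',np.round(1e3*(A@Rm.T+t-B),1).tolist());return Rm,t
mc=np.array([[.17,.17],[.17,-.25],[-.22,-.25],[-.22,.17]]);md=np.array([[.132,.03],[.09,.102],[-.06,.102]])
fit(mc,pc);fit(md,dg)
Rm,t=fit(np.r_[mc,md],np.r_[pc,dg]); print('ang',np.degrees(np.arctan2(Rm[1,0],Rm[0,0])),'t',t)
tp=lambda X:(X-t)@Rm
bt=P([(128,397),(317,396),(318,455),(130,460)],.218);print('board world',bt.round(4).tolist(),'panel',tp(bt).round(4).tolist(),tp(bt).mean(0))
w=P([(473,207),(520,204),(565,397),(490,406)],.048);print('wedge w',w.round(4).tolist(),'p',tp(w).round(4).tolist())
s=P([(351,258),(388,252),(406,358),(370,364)],.046);print('strip p',tp(s).round(4).tolist())
o=dict(np.load('pics/side0.npz'))
for q in [(538,55),(603,58),(580,172),(515,168)]:
    u=((q[0]+.5)/3.8-.5+220,(q[1]+.5)/3.8-.5+210);X=onz(o,*u,.218)[:2];print('side board',X,tp(X))
for q in [(345,107),(345,135)]:
    u=((q[0]+.5)/3.8-.5+220,(q[1]+.5)/3.8-.5+210);print('side wedge thin R,L',tp(onz(o,*u,.048)[:2]))
for q,r in zip([(130,298),(163,380),(401,409)],[0,1,2]):
    u=((q[0]+.5)/3.8-.5+220,(q[1]+.5)/3.8-.5+210);X=onz(o,*u,.048)[:2];print('side dog',X-(md@Rm.T+t)[[0,1,2][r]])
E
python3 m.py
```

```text
res mm [[1.7, -0.1], [2.2, -0.1], [-1.9, -0.7], [-1.9, 0.9]]
res mm [[0.6, -0.2], [-0.2, 0.0], [-0.4, 0.2]]
res mm [[1.6, -0.3], [2.2, -0.3], [-1.9, -0.9], [-2.0, 0.6], [0.4, -0.3], [-0.1, 0.2], [-0.3, 1.0]]
ang 1.6962861463426098 t [0.59780044 0.08732012]
board world [[0.4788, 0.155], [0.4783, 0.0346], [0.4408, 0.034], [0.4388, 0.1532]] panel [[-0.117, 0.0712], [-0.1211, -0.0492], [-0.1586, -0.0486], [-0.157, 0.0705]] [-0.13839035  0.01097818]
wedge w [[0.6315, -0.0755], [0.6336, -0.1108], [0.4884, -0.1413], [0.4822, -0.0857]] p [[0.0289, -0.1637], [0.0299, -0.1991], [-0.1162, -0.2253], [-0.1206, -0.1696]]
strip p [[-0.006, -0.0709], [-0.0025, -0.0987], [-0.0825, -0.1091], [-0.086, -0.0822]]
side board [0.4780557  0.03825402] [-0.12114469 -0.04549998]
side board [0.43875584 0.03367016] [-0.16056302 -0.0489185 ]
side board [0.43825555 0.14948098] [-0.15763492  0.06685638]
side board [0.47461969 0.1530783 ] [-0.12118023  0.06937569]
side wedge thin R,L [ 0.03330249 -0.2031355 ]
side wedge thin R,L [ 0.02659023 -0.16901453]
side dog [-0.00156966 -0.00051588]
side dog [-0.0012748  -0.00218079]
side dog [-0.00087453 -0.00254945]
```

```bash
cat >> h.py <<'E'
PA=np.radians(1.70);PT=np.array([.5978,.0873]);PR=np.array([[np.cos(PA),-np.sin(PA)],[np.sin(PA),np.cos(PA)]])
def w2p(X): return (np.array(X)[:2]-PT)@PR
def p2w(X): return PR@np.array(X)[:2]+PT
def go(px,py,z):
    s=ctrl.get_state();Rm=R.from_rotvec(s['tool_rot']).as_matrix();t=np.r_[p2w([px,py]),z]
    print('tcp panel',w2p(s['position']).round(4),'z',round(s['position'][2],4),'tool-x heading in panel deg',round(np.degrees(np.arctan2(Rm[1,0],Rm[0,0])-PA),2),'F',s['ft_force'].round(1) if hasattr(s['ft_force'],'round') else s['ft_force'],'g',round(s['grip_width'],3),'t',round(s['time'],2));print('target',[px,py,z],'tool delta mm',(1e3*Rm.T@(t-s['position'])).round(1))
E
```

Request:
drive_tool:
  increments: "0 -50 0 8 0; 0 -50 0 8 0; 0 0 0 7.8 0; 0 0 0 0 0"
  squeeze: 20

```text
time: 0.65
position: [0.2797, -0.5867, 0.2914]
tool_rot: [-1.224, 1.186, -1.186]
ft_force: [0.1, 0.2, -0.6]
grip_width: 1.0
```

```bash
python3 -c "
from h import *
go(-.19,.010,.29)
go(-.10,-.35,.29)"
```

```text
tcp panel [-0.338  -0.6643] z 0.2914 tool-x heading in panel deg -89.93 F [ 0.1  0.2 -0.6] g 1.0 t 0.65
target [-0.19, 0.01, 0.29] tool delta mm [-674.1    1.2  148.9]
tcp panel [-0.338  -0.6643] z 0.2914 tool-x heading in panel deg -89.93 F [ 0.1  0.2 -0.6] g 1.0 t 0.65
target [-0.1, -0.35, 0.29] tool delta mm [-314.     1.3  238.4]
```

Request:
drive_tool:
  increments: "-52 0 40 0 0;-52 0 40 0 0;-52 0 40 0 0;-52 0 40 0 0;-52 0 40 0 0;-52 0 38 0 0;-45 0 -11 0 0;-45 0 -11 0 0;-45 0 -11 0 0;-45 0 -11 0 0;-45 0 -11 0 0;-45 0 -11 0 0;-45 0 -11 0 0;-45 0 -13 0 0;0 0 0 0 0;0 0 0 0 0"

```text
time: 2.65
position: [0.3973, 0.0744, 0.2906]
tool_rot: [-1.225, 1.187, -1.187]
ft_force: [-0.1, 0.1, -0.0]
grip_width: 1.002
```

```bash
python3 -c "
from h import *
go(-.19,.010,.195)
snap('wrist','wrist1.png');snap('top','top1.png')"
```

```text
tcp panel [-0.2008 -0.007 ] z 0.2906 tool-x heading in panel deg -89.95 F [-0.1  0.1 -0. ] g 1.002 t 2.65
target [-0.19, 0.01, 0.195] tool delta mm [-17.   95.6  10.9]
```

View pics/wrist1.png

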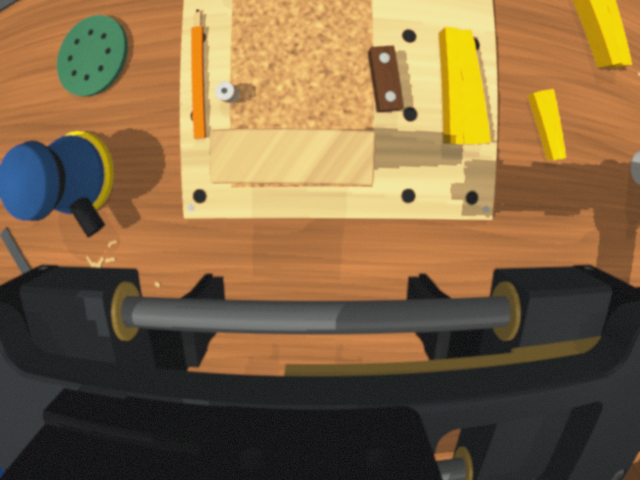

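```bash
python3 -c "
from h import *
d=dict(np.load('pics/wrist1.npz'))
for q in [(212,130),(373,132),(374,186),(211,183)]: print(q,w2p(onz(d,*q,.218,True)).round(4))
print(w2p(onz(d,226,91,.048,True)).round(4))
for q in [(441,30),(472,29),(491,143),(449,141)]: print(q,w2p(onz(d,*q,.048,True)).round(4))
for q in [(195,12),(487,4),(493,217),(184,217)]: print(q,w2p(onz(d,*q,.018,True)).round(4))"
```

```text
(212, 130) [-0.1183  0.0688]
(373, 132) [-0.1211 -0.0469]
(374, 186) [-0.1601 -0.0482]
(211, 183) [-0.1572  0.0706]
[-0.0609  0.0991]
(441, 30) [ 0.0223 -0.1591]
(472, 29) [ 0.03   -0.2015]
(491, 143) [-0.1164 -0.2258]
(449, 141) [-0.1182 -0.1677]
(195, 12) [0.0587 0.1514]
(487, 4) [ 0.0847 -0.2411]
(493, 217) [-0.216  -0.2509]
(184, 217) [-0.2175  0.1681]
```

Request:
drive_tool:
  increments: "-9 0 0 1.4 0;-9 0 0 0 0;0 35 0 0 0;0 35 0 0 0;0 33 0 0 0;0 0 10 0 0;0 0 10 0 0;0 0 0 0 0"

```text
time: 3.75
position: [0.4192, 0.0934, 0.1898]
tool_rot: [-1.209, 1.205, -1.206]
ft_force: [0.2, 0.2, 0.5]
grip_width: 1.001
```

```bash
python3 -c "
from h import *
go(-.169,.011,.187)
snap('side','side1.png')"
```

```text
tcp panel [-0.1783  0.0114] z 0.1898 tool-x heading in panel deg -91.42 F [0.2 0.2 0.5] g 1.001 t 3.75
target [-0.169, 0.011, 0.187] tool delta mm [0.2 2.8 9.3]
```

View pics/side1.png

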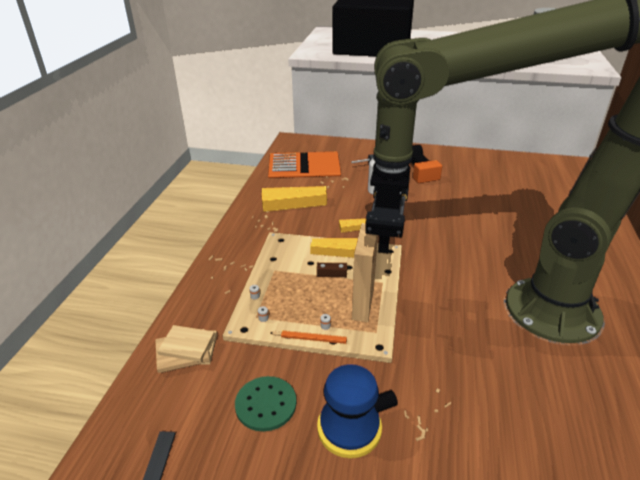

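Request:
drive_tool:
  increments: "0 0 6 0 0;0 0 6 0 0;0 0 6 0 0;0 0 6 0 0;0 0 6 0 0;0 0 6 0 0;0 0 6 0 0;0 0 6 0 0;0 0 5 0 0;0 0 0 0 0;0 0 0 0 0;0 0 0 0 0;0 0 0 0 0;0 0 0 0 0;0 0 0 0 0"

```text
time: 5.68
position: [0.4703, 0.0935, 0.1884]
tool_rot: [-1.212, 1.205, -1.206]
ft_force: [-0.6, -0.2, -0.2]
grip_width: 1.003
```

```bash
python3 -c "
from h import *
go(-.169,.011,.187)
d=snap('top','top2.png');a=snap('side','side2.png')['img'][210:365,220:420,::-1]
cv2.imwrite('pics/s2z.png',cv2.resize(a,None,fx=3.8,fy=3.8))"
```

```text
tcp panel [-0.1272  0.01  ] z 0.1884 tool-x heading in panel deg -91.41 F [-0.6 -0.2 -0.2] g 1.003 t 5.67
target [-0.169, 0.011, 0.187] tool delta mm [  0.    1.4 -41.8]
```

View pics/s2z.png

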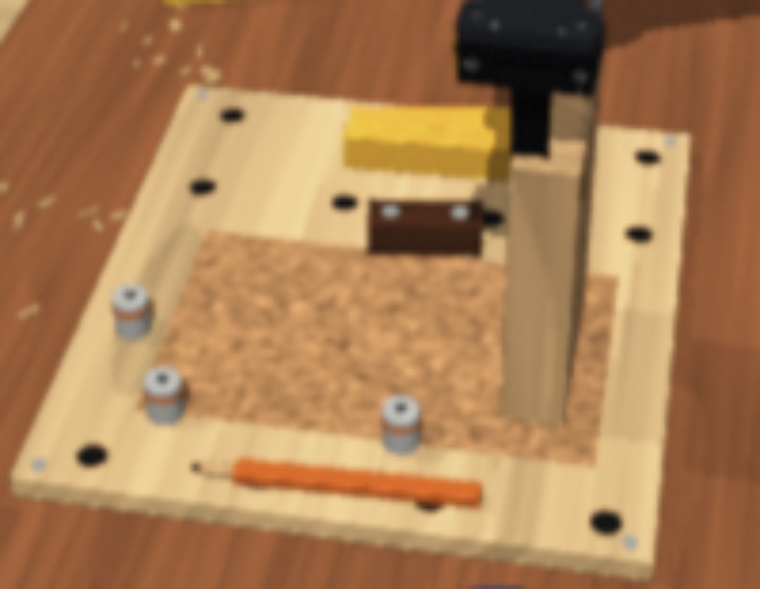

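```bash
python3 -c "
from h import *
d=snap('wrist','wrist2.png')
a=cv2.imread('pics/top2.png')[170:350,185:425]; cv2.imwrite('pics/t2z.png',cv2.resize(a,None,fx=3.3,fy=3.3))"
```

```text
(no output)
```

View pics/wrist2.png

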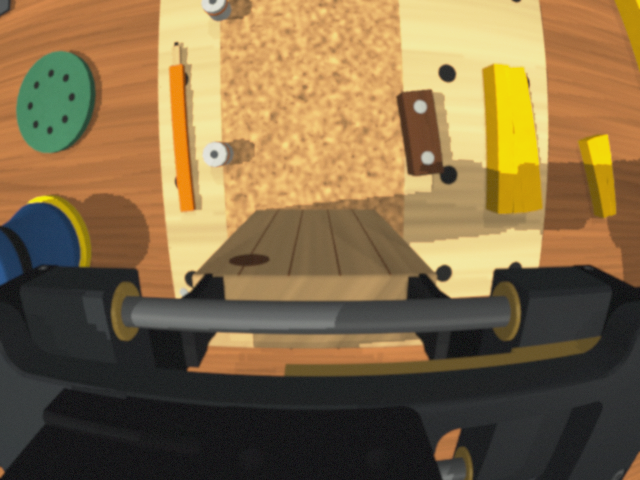

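View pics/t2z.png

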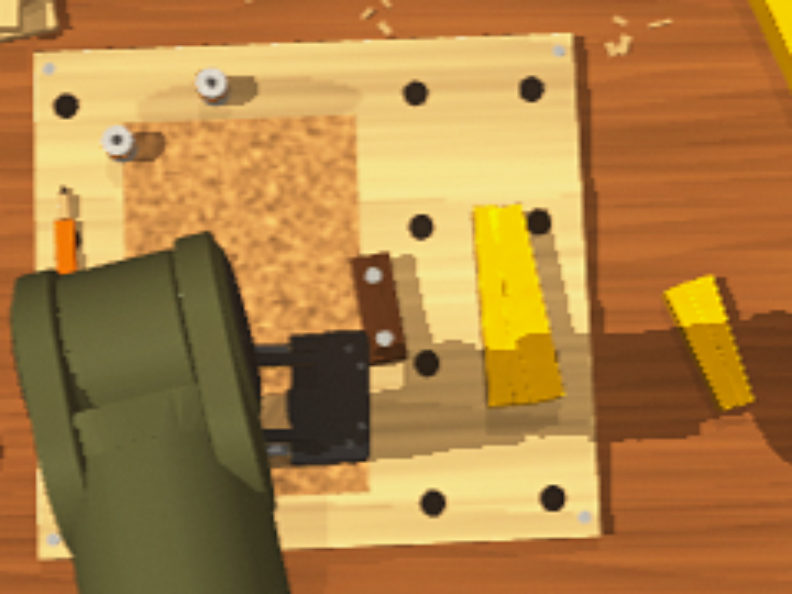

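```bash
python3 -c "
from h import *
d=dict(np.load('pics/wrist2.npz'))
T=d['camera_from_world'];print('cam',-T[:3,:3].T@T[:3,3])
def pf(p):
    c=T[:3,:3]@np.array(p)+T[:3,3];v=np.array([c[0],-c[1],-c[2]]);th=np.arctan2(np.hypot(*v[:2]),v[2]);e=v[:2]/np.hypot(*v[:2]);M=d['mtx'];return (M[0,2]+M[0,0]*th*e[0],M[1,2]+M[0,0]*th*e[1])
s=st();p=np.array(s['position']);Rm=R.from_rotvec(s['tool_rot']).as_matrix()
for l in [(0,0,0),(.0435,0,0),(-.0435,0,0),(.0585,0,0),(-.0585,0,0),(.0435,-.04,0),(.0435,0,.0095),(.0435,0,-.0095)]: print(l,np.round(pf(p+Rm@np.array(l)),0))
for q in [(225,275),(408,275),(390,348),(250,348)]: print(q,w2p(onz(d,*q,.218,True)).round(4))
for x,y in [(-.119,.07),(-.119,-.049),(-.159,.07),(-.159,-.049)]:print(np.round(pf(np.r_[p2w([x,y]),.218])))
"
python3 - <<'E'
import cv2
a=cv2.imread('pics/wrist2.png')[200:380,150:480]; cv2.imwrite('pics/w2z.png',cv2.resize(a,None,fx=2.4,fy=2.4))
E
```

```text
cam [0.5353571  0.09488305 0.3816107 ]
t 5.83 p [0.4703 0.0935 0.1883] rot
 [[ 0.005 -0.     1.   ]
 [-1.    -0.     0.005]
 [ 0.    -1.    -0.   ]] F [-0.2  0.4  1.1] g 0.9993192810209631
(0, 0, 0) [317. 272.]
(0.0435, 0, 0) [395. 272.]
(-0.0435, 0, 0) [239. 272.]
(0.0585, 0, 0) [421. 271.]
(-0.0585, 0, 0) [213. 272.]
(0.0435, -0.04, 0) [413. 299.]
(0.0435, 0, 0.0095) [396. 255.]
(0.0435, 0, -0.0095) [394. 288.]
(225, 275) [-0.1178  0.0537]
(408, 275) [-0.12   -0.0332]
(390, 348) [-0.1595 -0.0263]
(250, 348) [-0.1575  0.0451]
[193. 278.]
[439. 272.]
[204. 349.]
[432. 344.]
```

View pics/w2z.png

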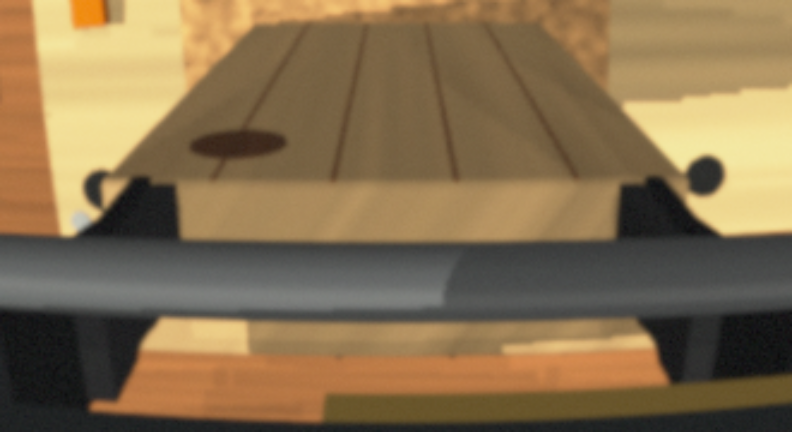

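Request:
drive_tool:
  increments: "0 0 -2 0 0;0 0 -2 0 0;0 0 0 0 0"

```text
time: 6.2
position: [0.4662, 0.0935, 0.1883]
tool_rot: [-1.212, 1.205, -1.206]
ft_force: [-0.2, -0.3, -0.4]
grip_width: 0.999
```

```bash
python3 -c "
from h import *
go(-.178,.011,.187)
d=snap('wrist','wrist3.png');a=snap('side','side3.png')['img'][190:330,320:420,::-1]
cv2.imwrite('pics/s3z.png',cv2.resize(a,None,fx=4.2,fy=4.2,interpolation=cv2.INTER_CUBIC))"
```

```text
tcp panel [-0.1314  0.0101] z 0.1883 tool-x heading in panel deg -91.41 F [-0.2 -0.3 -0.4] g 0.999 t 6.2
target [-0.178, 0.011, 0.187] tool delta mm [  0.2   1.3 -46.6]
```

View pics/s3z.png

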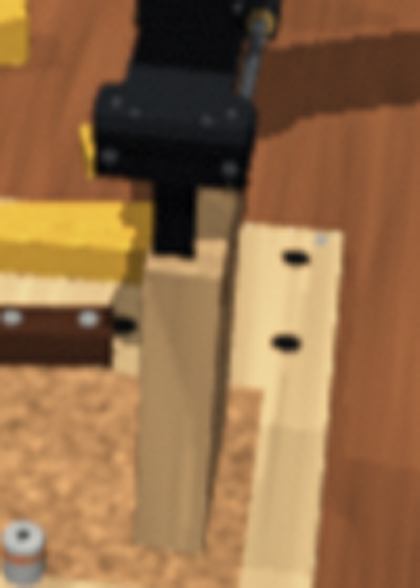

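Request:
drive_tool:
  increments: "0 0 -8 0 0;0 0 -8 0 0;0 0 -8 0 0;0 0 -8 0 0;0 0 -8 0 0;0 0 -10 0 0;0 0 -4 0 255;0 0 0 0 255;0 0 0 0 255;0 0 0 0 255;0 0 0 0 255;0 0 0 0 255;0 0 0 0 255;0 0 0 0 255"

```text
time: 8.05
position: [0.4123, 0.0932, 0.1883]
tool_rot: [-1.212, 1.206, -1.206]
ft_force: [0.1, 0.2, 0.6]
grip_width: 0.177
```

```bash
python3 -c "
from h import *
go(-.169,.011,.187)
snap('wrist','wrist4.png')
a=snap('side','side4.png')['img'][190:330,320:420,::-1]
cv2.imwrite('pics/s4z.png',cv2.resize(a,None,fx=4.2,fy=4.2,interpolation=cv2.INTER_CUBIC))"
```

```text
tcp panel [-0.1852  0.0114] z 0.1883 tool-x heading in panel deg -91.42 F [0.1 0.2 0.6] g 0.177 t 8.05
target [-0.169, 0.011, 0.187] tool delta mm [-0.   1.3 16.2]
```

View pics/s4z.png

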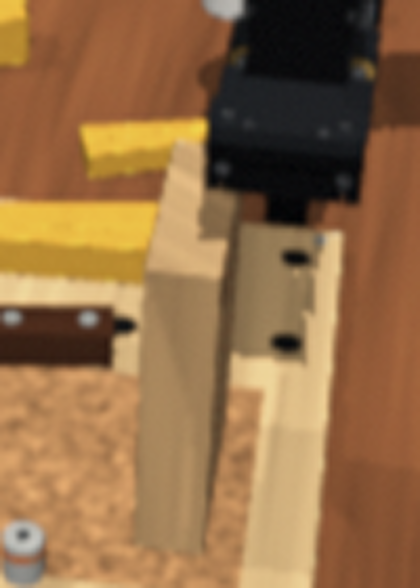

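View pics/wrist4.png

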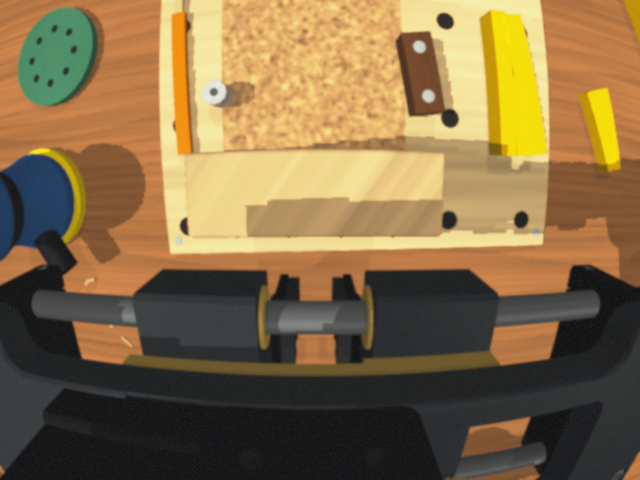

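Request:
drive_tool:
  increments: "0 0 5 0 255;0 0 5 0 255;0 0 5 0 255;0 0 5 0 255;0 0 4 0 255;0 0 0 0 255"

```text
time: 8.9
position: [0.4365, 0.0934, 0.1883]
tool_rot: [-1.212, 1.206, -1.205]
ft_force: [0.1, -0.4, -0.2]
grip_width: 0.006
```

```bash
python3 -c "
from h import *
go(-.169,.011,.187)
a=snap('side','side5.png')['img'][190:330,320:420,::-1]
cv2.imwrite('pics/s5z.png',cv2.resize(a,None,fx=4.2,fy=4.2,interpolation=cv2.INTER_CUBIC))"
```

```text
tcp panel [-0.161   0.0108] z 0.1883 tool-x heading in panel deg -91.41 F [ 0.1 -0.4 -0.2] g 0.006 t 8.9
target [-0.169, 0.011, 0.187] tool delta mm [ 0.   1.3 -8. ]
```

View pics/s5z.png

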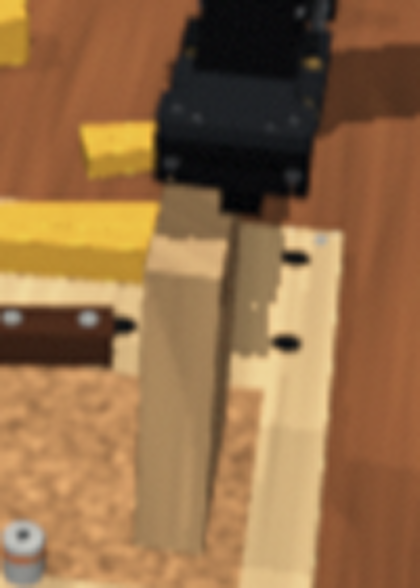

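Request:
drive_tool:
  increments: "0 0 4 0 255;0 0 4 0 255;0 0 4 0 255;0 0 4 0 255;0 0 0 0 255"

```text
time: 9.57
position: [0.4526, 0.0934, 0.1882]
tool_rot: [-1.212, 1.206, -1.205]
ft_force: [-0.1, 0.4, 0.1]
grip_width: 0.004
```

```bash
python3 -c "
from h import *
go(-.169,.011,.187)
snap('wrist','wrist6.png')
a=snap('side','side6.png')['img'][190:330,320:420,::-1]
cv2.imwrite('pics/s6z.png',cv2.resize(a,None,fx=4.2,fy=4.2,interpolation=cv2.INTER_CUBIC))"
```

```text
tcp panel [-0.145   0.0104] z 0.1882 tool-x heading in panel deg -91.42 F [-0.1  0.4  0.1] g 0.004 t 9.57
target [-0.169, 0.011, 0.187] tool delta mm [  0.    1.2 -24. ]
```

View pics/s6z.png

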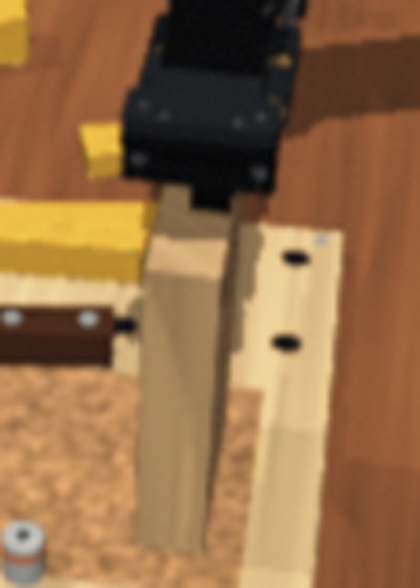

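View pics/wrist6.png

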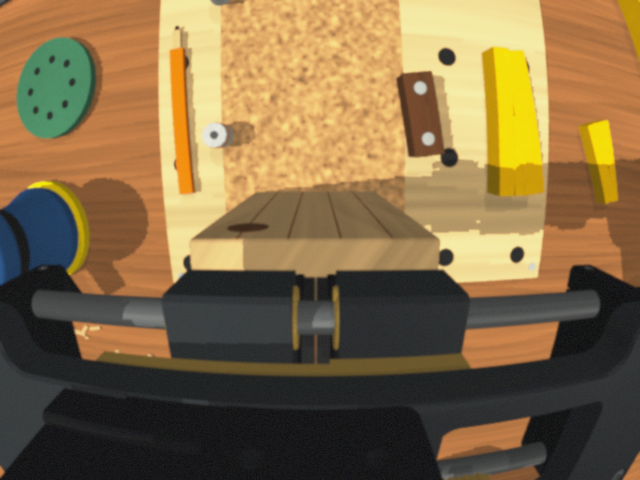

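```bash
python3 -c "
from h import *
T=dict(np.load('pics/side4.npz'))
print('side4 tcp proj',proj(T,[.4123,.0932,.1883]),'+70',proj(T,[.4123,.0932,.2583]))
T0=dict(np.load('pics/side0.npz'))
print('side0 tcp',proj(T0,[.2794,-.5862,.1902]),proj(T0,[.2794,-.5862,.2602]))
a=T0['img'][60:160,400:520,::-1]
a=cv2.resize(a,None,fx=5,fy=5,interpolation=cv2.INTER_CUBIC)
b=cv2.resize(T['img'][190:290,320:440,::-1],None,fx=5,fy=5,interpolation=cv2.INTER_CUBIC)
for i,(x,y,Z) in enumerate([(400,60,T0),(320,190,T)]):
  im=[a,b][i]; P=[([.2794,-.5862,.1902],T0),([.4123,.0932,.1883],T)][i]
  u=proj(P[1],P[0]); cv2.circle(im,(int((u[0]-x)*5),int((u[1]-y)*5)),5,(0,0,255),1)
cv2.imwrite('pics/cmp.png',np.vstack([a,b])[:, :]) if 0 else cv2.imwrite('pics/cmp.png',cv2.resize(np.hstack([a,b]),(800,333)))
"
```

```text
side4 tcp proj (np.float64(386.1771328647141), np.float64(251.7340243417443)) +70 (np.float64(388.43490198198936), np.float64(226.0826325112817))
side0 tcp (np.float64(448.566202167388), np.float64(132.30415382861867)) (np.float64(451.6992498247359), np.float64(111.76669620405661))
```

View pics/cmp.png

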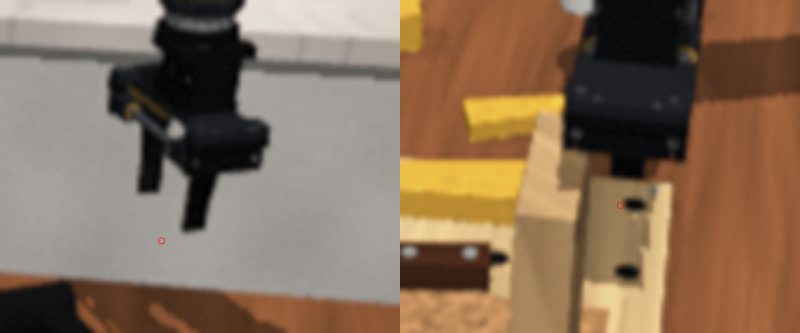

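Request:
drive_tool:
  increments: "0 -5 0 0 255;0 0 -15 0 255;0 0 -15 0 255;0 0 -12 0 255;0 15 0 0 255;0 15 0 0 255;0 13 0 0 255;0 0 5 0 255;0 0 4 0 255;0 0 0 0 255"

```text
time: 10.92
position: [0.4201, 0.0934, 0.1507]
tool_rot: [-1.211, 1.205, -1.205]
ft_force: [-0.5, 0.4, -1.0]
grip_width: 0.005
```

```bash
python3 -c "
from h import *
go(-.169,.011,.187)
a=snap('side','side7.png')['img'][190:330,320:420,::-1]
cv2.imwrite('pics/s7z.png',cv2.resize(a,None,fx=4.2,fy=4.2,interpolation=cv2.INTER_CUBIC))"
```

```text
tcp panel [-0.1774  0.0114] z 0.1507 tool-x heading in panel deg -91.41 F [-0.5  0.4 -1. ] g 0.005 t 10.93
target [-0.169, 0.011, 0.187] tool delta mm [  0.1 -36.3   8.4]
```

View pics/s7z.png

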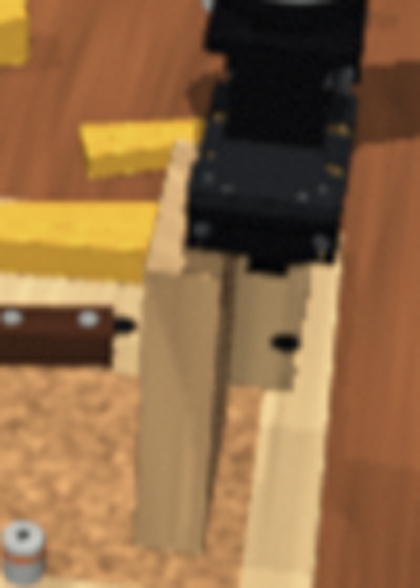

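Request:
drive_tool:
  increments: "0 0 5 0 255;0 0 5 0 255;0 0 5 0 255;0 0 5 0 255;0 0 5 0 255"

```text
time: 11.6
position: [0.4447, 0.0934, 0.1503]
tool_rot: [-1.212, 1.205, -1.206]
ft_force: [-0.4, 0.3, 0.5]
grip_width: 0.005
```

```bash
python3 -c "
from h import *
go(-.169,.011,.187)
a=snap('side','side8.png')['img'][190:330,320:420,::-1]
cv2.imwrite('pics/s8z.png',cv2.resize(a,None,fx=4.2,fy=4.2,interpolation=cv2.INTER_CUBIC))"
```

```text
tcp panel [-0.1528  0.0106] z 0.1503 tool-x heading in panel deg -91.41 F [-0.4  0.3  0.5] g 0.005 t 11.6
target [-0.169, 0.011, 0.187] tool delta mm [  0.  -36.7 -16.2]
```

View pics/s8z.png

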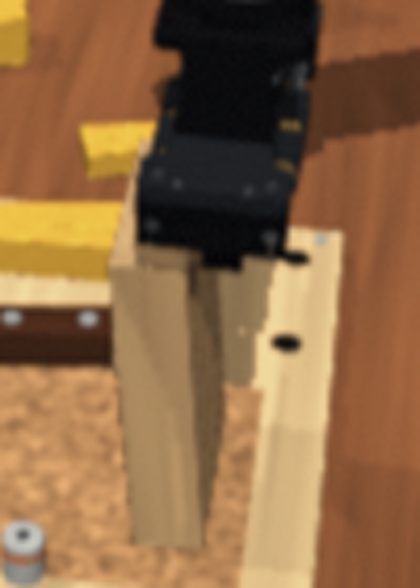

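Request:
drive_tool:
  increments: "0 0 5 0 255;0 0 5 0 255;0 0 5 0 255;0 0 5 0 255;0 0 5 0 255;0 0 5 0 255;0 0 0 0 255;0 0 0 0 255;0 0 0 0 255;0 0 0 0 255"

```text
time: 12.9
position: [0.4743, 0.0935, 0.1504]
tool_rot: [-1.212, 1.205, -1.206]
ft_force: [-0.7, 0.1, -0.2]
grip_width: 0.003
```

```bash
python3 -c "
from h import *
go(-.169,.011,.187)
snap('wrist','wrist9.png')
a=snap('side','side9.png')['img'][190:365,220:420,::-1]
cv2.imwrite('pics/s9z.png',cv2.resize(a,None,fx=3.4,fy=3.4,interpolation=cv2.INTER_CUBIC))"
```

```text
tcp panel [-0.1233  0.0098] z 0.1504 tool-x heading in panel deg -91.41 F [-0.7  0.1 -0.2] g 0.003 t 12.9
target [-0.169, 0.011, 0.187] tool delta mm [ -0.  -36.6 -45.7]
```

View pics/s9z.png

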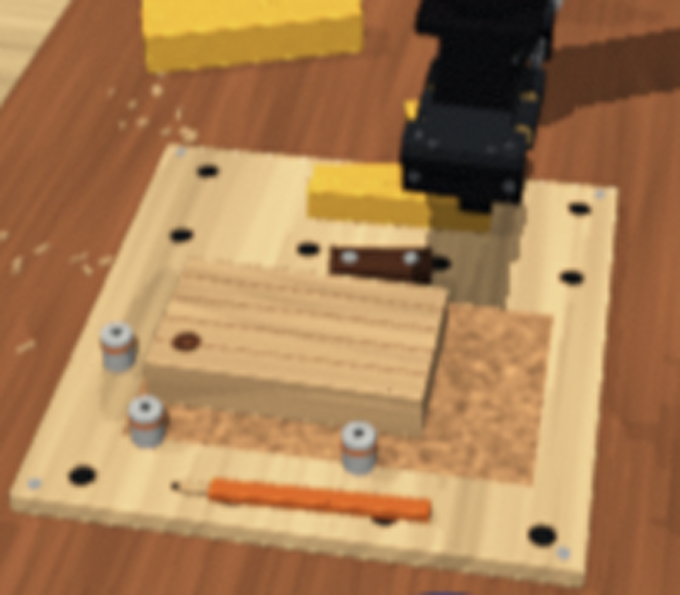

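View pics/wrist9.png

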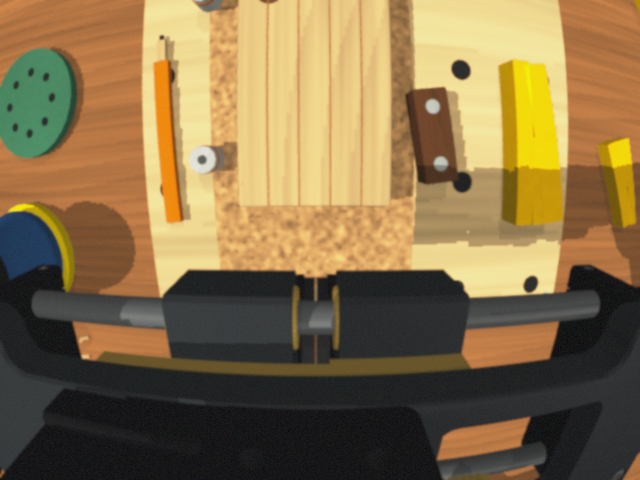

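```bash
cat >> h.py <<'E'
def wp(d,q,z): return w2p(onz(d,*q,z,True)).round(4)
E
python3 -c "
from h import *
d=dict(np.load('pics/wrist9.npz'))
for q in [(239,206),(391,206)]: print(wp(d,q,.058))
print('dog',wp(d,(204,159),.048)); 
for q in [(408,91),(444,87),(458,181),(422,184)]: print('strip',wp(d,q,.046))
o=dict(np.load('pics/side9.npz'))
for q in [(447,290),(422,403),(145,365),(190,262)]: print('side board',w2p(onz(o,q[0]/3.4+220,q[1]/3.4+190,.058)))
"
```

```text
[-0.0984  0.0703]
[-0.1015 -0.0492]
dog [-0.0598  0.0998]
strip [-0.0086 -0.0667]
strip [-0.0035 -0.0979]
strip [-0.0823 -0.1101]
strip [-0.0851 -0.0779]
side board [-0.10276045 -0.04834161]
side board [-0.10131322  0.07373155]
side board [0.09614645 0.06907871]
side board [ 0.09330256 -0.04793827]
```

Request:
drive_tool:
  increments: "0 30 -10 -1.4 255;0 40 0 0 255;0 40 0 0 255;0 20 0 0 255;0 10 0 0 255;0 5 0 0 255;0 0 0 0 255"

```text
time: 13.88
position: [0.4648, 0.0935, 0.0058]
tool_rot: [-1.222, 1.187, -1.188]
ft_force: [-0.1, 0.4, 0.6]
grip_width: 0.002
```

```bash
python3 -c "
from h import *
go(-.090,.011,.005)
snap('wrist','wrist10.png')
a=snap('side','side10.png')['img'][190:365,220:420,::-1]
cv2.imwrite('pics/s10z.png',cv2.resize(a,None,fx=3.4,fy=3.4,interpolation=cv2.INTER_CUBIC))"
```

```text
tcp panel [-0.1328  0.0102] z 0.0058 tool-x heading in panel deg -90.01 F [-0.1  0.4  0.6] g 0.002 t 13.88
target [-0.09, 0.011, 0.005] tool delta mm [-0.8  0.8 42.8]
```

View pics/s10z.png

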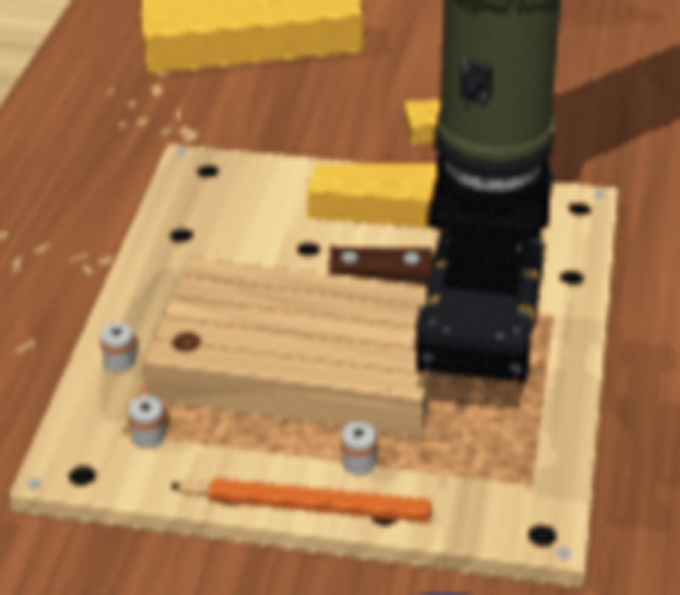

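View pics/wrist10.png

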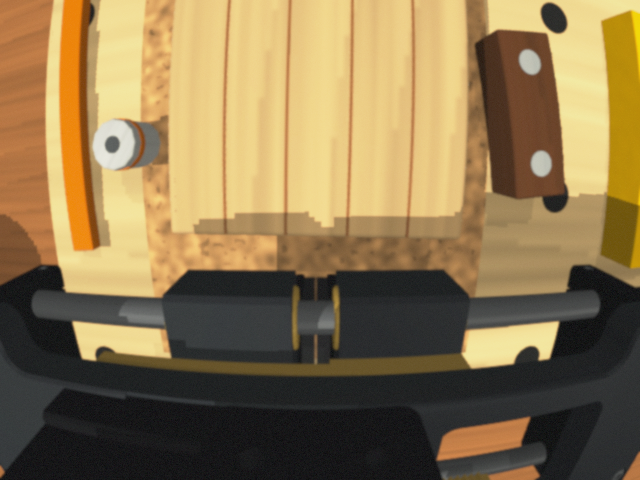

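Request:
drive_tool:
  increments: "0 0 8 0 255;0 0 8 0 255;0 0 4 0 255;0 0 4 0 255;0 0 4 0 255;0 0 4 0 255;0 0 3 0 255"

```text
time: 14.85
position: [0.4962, 0.0942, 0.0046]
tool_rot: [-1.229, 1.192, -1.185]
ft_force: [-7.5, -0.5, 5.3]
grip_width: 0.003
```

```bash
python3 -c "
from h import *
d=dict(np.load('pics/wrist10.npz'))
for q in [(170,233),(466,237)]: print(wp(d,q,.058))
print('dog',wp(d,(113,144),.048))
go(-.090,.011,.005)
d=snap('wrist','wrist11.png')
"
```

```text
[-0.0989  0.0708]
[-0.1006 -0.0509]
dog [-0.0601  0.1013]
tcp panel [-0.1013  0.01  ] z 0.0046 tool-x heading in panel deg -90.01 F [-7.5 -0.5  5.3] g 0.003 t 14.85
target [-0.09, 0.011, 0.005] tool delta mm [-1.  -0.5 11.3]
```

View pics/wrist11.png

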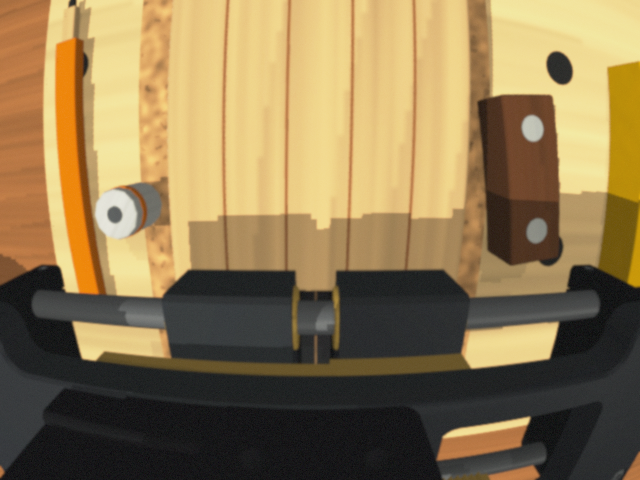

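Request:
drive_tool:
  increments: "0 -4 0 0 255;0 0 3 0 255;0 0 3 0 255;0 0 3 0 255;0 0 2 0 255;0 0 0 0 255"

```text
time: 15.65
position: [0.5075, 0.0945, 0.009]
tool_rot: [-1.229, 1.191, -1.186]
ft_force: [-10.5, -1.1, 5.2]
grip_width: 0.006
```

```bash
python3 -c "
from h import *
go(-.090,.011,.005)
a=snap('side','side12.png')['img'][190:365,220:420,::-1]
cv2.imwrite('pics/s12z.png',cv2.resize(a,None,fx=3.4,fy=3.4,interpolation=cv2.INTER_CUBIC))
d=snap('wrist','wrist12.png')
"
```

```text
tcp panel [-0.0901  0.0099] z 0.009 tool-x heading in panel deg -90.02 F [-10.5  -1.1   5.2] g 0.006 t 15.65
target [-0.09, 0.011, 0.005] tool delta mm [-1.1  4.   0.1]
```

View pics/s12z.png

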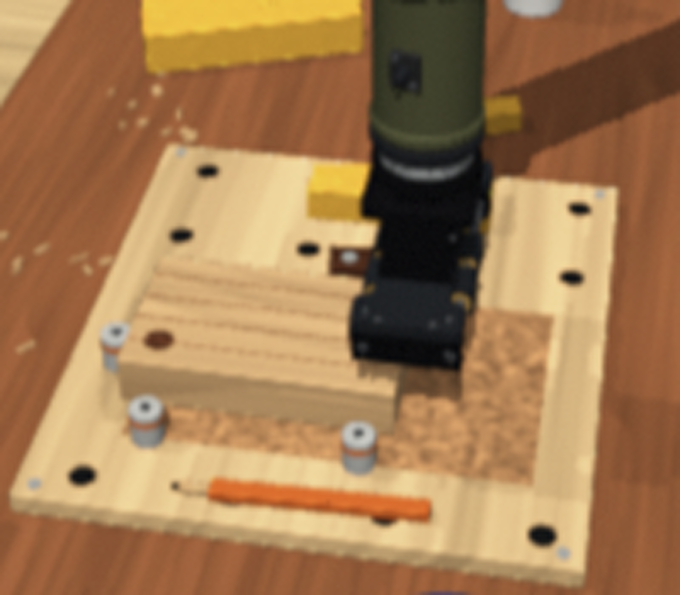

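Request:
drive_tool:
  increments: "0 0 2 0 255;0 0 2 0 255;0 0 0 0 255"

```text
time: 16.12
position: [0.5072, 0.0945, 0.009]
tool_rot: [-1.236, 1.196, -1.183]
ft_force: [-21.9, -1.4, 16.0]
grip_width: 0.005
```

Request:
drive_tool:
  increments: "0 0 -10 0 255;0 0 -10 0 255;0 -45 0 0 255;0 -45 0 0 255;0 0 0 0 255"

```text
time: 16.75
position: [0.4985, 0.095, 0.1036]
tool_rot: [-1.215, 1.18, -1.193]
ft_force: [1.6, -1.0, 0.3]
grip_width: 0.004
```

```bash
python3 -c "
from h import *
go(.035,-.086,.009)
d=snap('wrist','wrist13.png')
"
```

```text
tcp panel [-0.0991  0.0106] z 0.1036 tool-x heading in panel deg -90.03 F [ 1.6 -1.   0.3] g 0.004 t 16.75
target [0.035, -0.086, 0.009] tool delta mm [ 96.5  96.  133.2]
```

View pics/wrist13.png

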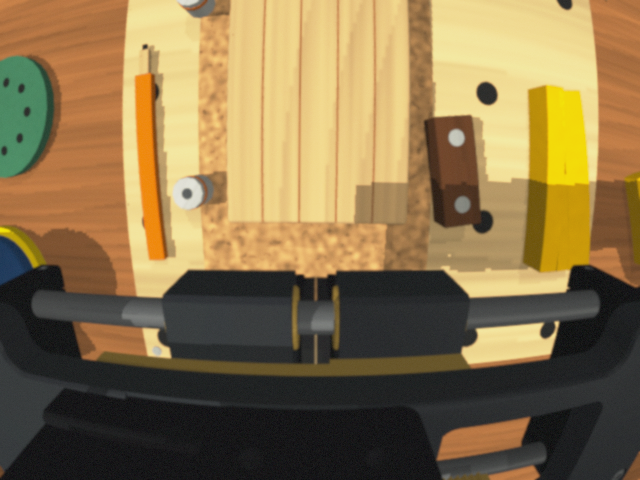

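Request:
drive_tool:
  increments: "24 0 34 0 255;24 0 34 0 255;24 0 34 0 255;25 0 31 0 255;0 0 0 0 255;0 40 0 0 255;0 35 0 0 255;0 15 0 0 255;0 0 0 0 255"

```text
time: 17.92
position: [0.6289, 0.0018, 0.0082]
tool_rot: [-1.225, 1.189, -1.186]
ft_force: [0.4, -0.7, 0.6]
grip_width: 0.003
```

```bash
python3 -c "
from h import *
d=dict(np.load('pics/wrist13.npz'))
for q in [(228,222),(407,223)]: print(wp(d,q,.058))
print('dog',wp(d,(187,194),.048))
for q in [(428,117),(435,226)]: print('strip',wp(d,q,.046))
go(.035,-.060,.009)
d=snap('wrist','wrist14.png')
"
```

```text
[-0.0791  0.0699]
[-0.0799 -0.0496]
dog [-0.0605  0.1016]
strip [-0.0073 -0.0659]
strip [-0.084  -0.0737]
tcp panel [ 0.0285 -0.0864] z 0.0082 tool-x heading in panel deg -89.97 F [ 0.4 -0.7  0.6] g 0.003 t 17.93
target [0.035, -0.06, 0.009] tool delta mm [-26.4  -0.8   6.5]
```

View pics/wrist14.png

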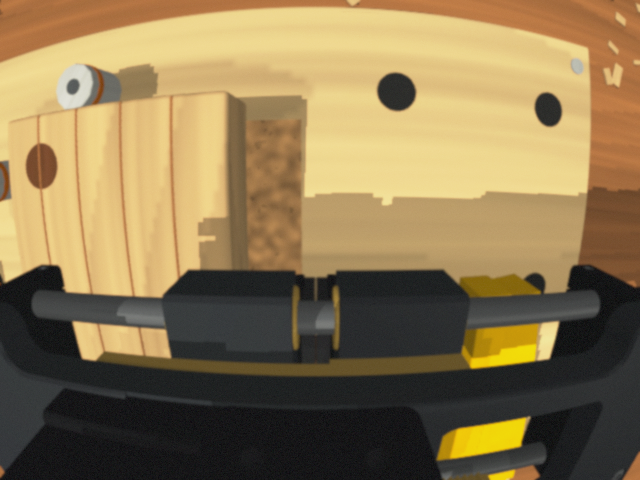

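Request:
drive_tool:
  increments: "-8 0 0 0 255;-6 0 0 0 255;-4 0 0 0 255;-4 0 0 0 255;-4 0 0 0 255;-4 0 0 0 255;-4 0 0 0 255"

```text
time: 18.85
position: [0.6296, 0.0325, 0.0094]
tool_rot: [-1.224, 1.187, -1.192]
ft_force: [0.9, -4.6, 1.1]
grip_width: 0.002
```

```bash
python3 -c "
from h import *
d=dict(np.load('pics/wrist13.npz'))
for q in [(428,117),(435,226)]: print('strip bottom',wp(d,q,.018))
go(.028,-.044,.009)
d=snap('wrist','wrist15.png')
"
```

```text
strip bottom [-0.0041 -0.0746]
strip bottom [-0.0894 -0.0832]
tcp panel [ 0.0301 -0.0558] z 0.0094 tool-x heading in panel deg -90.13 F [ 0.9 -4.6  1.1] g 0.002 t 18.85
target [0.028, -0.044, 0.009] tool delta mm [-11.8   0.3  -2.2]
```

View pics/wrist15.png

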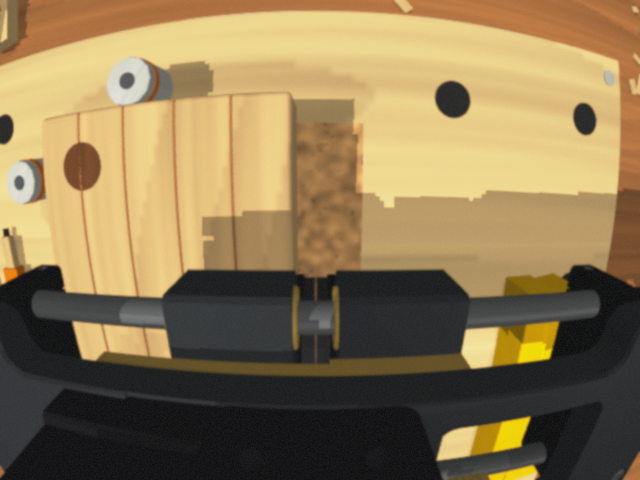

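Request:
drive_tool:
  increments: "-3 0 0 0 255;-3 0 0 0 255;-3 0 0 0 255;-3 0 0 0 255;-2 0 0 0 255;0 0 0 0 255"

```text
time: 19.65
position: [0.6288, 0.0477, 0.0094]
tool_rot: [-1.224, 1.187, -1.189]
ft_force: [-0.4, -6.2, 1.9]
grip_width: 0.004
```

Request:
drive_tool:
  increments: "-2 0 0 0 255;-2 0 0 0 255;-2 0 0 0 255;0 0 0 0 255"

```text
time: 20.15
position: [0.6285, 0.0476, 0.0094]
tool_rot: [-1.229, 1.187, -1.196]
ft_force: [-1.6, -13.9, 4.9]
grip_width: 0.006
```

```bash
python3 -c "
from h import *
go(.028,-.044,.009)
d=snap('wrist','wrist16.png')
"
```

```text
tcp panel [ 0.0295 -0.0406] z 0.0094 tool-x heading in panel deg -90.25 F [ -1.6 -13.9   4.9] g 0.006 t 20.15
target [0.028, -0.044, 0.009] tool delta mm [ 3.4  0.4 -1.5]
```

View pics/wrist16.png

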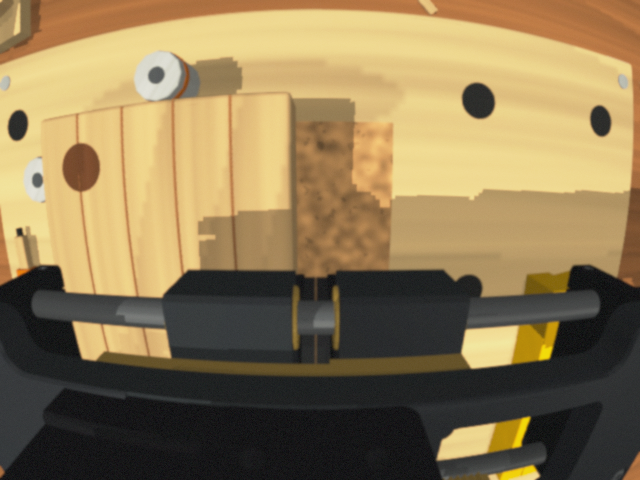

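Request:
drive_tool:
  increments: "10 0 0 0 255;8 0 0 0 255;0 -50 0 0 255;0 -50 0 0 255;33 0 -22 0 0;33 0 -22 0 0;33 0 -22 0 0;33 0 -24 0 0;0 0 0 0 0;0 0 0 0 0;0 0 0 0 0"

```text
time: 21.58
position: [0.5437, -0.0952, 0.1094]
tool_rot: [-1.223, 1.185, -1.185]
ft_force: [-0.1, 0.2, 0.2]
grip_width: 0.716
```

```bash
python3 -c "
from h import *
go(-.060,-.191,.109)
d=snap('wrist','wrist17.png');snap('top','top17.png');snap('side','side17.png')
a=cv2.imread('pics/top17.png')[170:350,185:425]; cv2.imwrite('pics/t17z.png',cv2.resize(a,None,fx=3.3,fy=3.3,interpolation=cv2.INTER_CUBIC))
"
```

```text
tcp panel [-0.0595 -0.1808] z 0.1094 tool-x heading in panel deg -89.85 F [-0.1  0.2  0.2] g 0.716 t 21.57
target [-0.06, -0.191, 0.109] tool delta mm [10.2  0.4 -0.5]
```

View pics/wrist17.png

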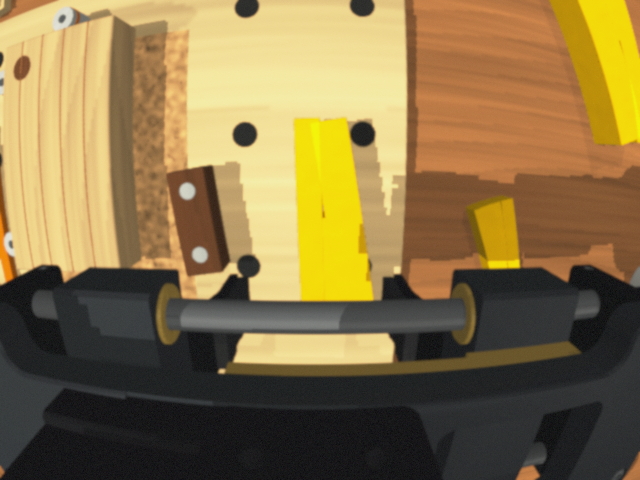

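View pics/t17z.png

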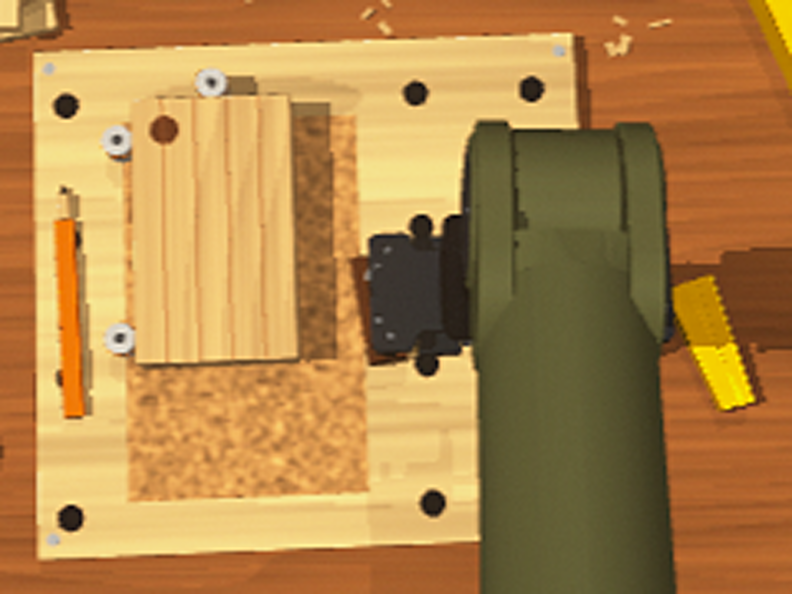

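```bash
python3 -c "
from h import *
d=dict(np.load('pics/wrist17.npz'))
P=[(296,118),(347,119),(372,295),(301,295)]
for z in (.018,.048): print(z,[wp(d,q,z).tolist() for q in P])
t=dict(np.load('pics/top17.npz'))
f=lambda u,v:((u+.5)/3.3-.5+185,(v+.5)/3.3-.5+170)
for q in [(135,97),(290,95),(298,358),(137,363)]: print('board',w2p(onz(t,*f(*q),.058)).round(4))
"
```

```text
0.018 [[0.0315, -0.1648], [0.0309, -0.2034], [-0.1102, -0.2268], [-0.1101, -0.1679]]
0.048 [[0.0287, -0.1664], [0.0283, -0.2009], [-0.098, -0.2218], [-0.0979, -0.1692]]
board [0.1203 0.0864]
board [ 0.1176 -0.0296]
board [-0.0806 -0.0297]
board [-0.0797  0.0881]
```

Request:
drive_tool:
  increments: "12 0 -2 -1.5 0;0 40 0 0 0;0 40 0 0 0;0 22 0 0 0;0 10 0 0 0;0 0 0 0 0"
  squeeze: 15

```text
time: 22.48
position: [0.5413, -0.1089, -0.0029]
tool_rot: [-1.235, 1.168, -1.167]
ft_force: [0.7, -0.9, -0.7]
grip_width: 0.999
```

```bash
python3 -c "
from h import *
go(-.0615,-.193,-.003)
d=snap('wrist','wrist18.png')
a=snap('side','side18.png')['img'][190:365,220:420,::-1]
cv2.imwrite('pics/s18z.png',cv2.resize(a,None,fx=3.4,fy=3.4,interpolation=cv2.INTER_CUBIC))
"
```

```text
tcp panel [-0.0623 -0.1945] z -0.0029 tool-x heading in panel deg -88.48 F [ 0.7 -0.9 -0.7] g 0.999 t 22.48
target [-0.0615, -0.193, -0.003] tool delta mm [-1.5  0.1  0.8]
```

View pics/s18z.png

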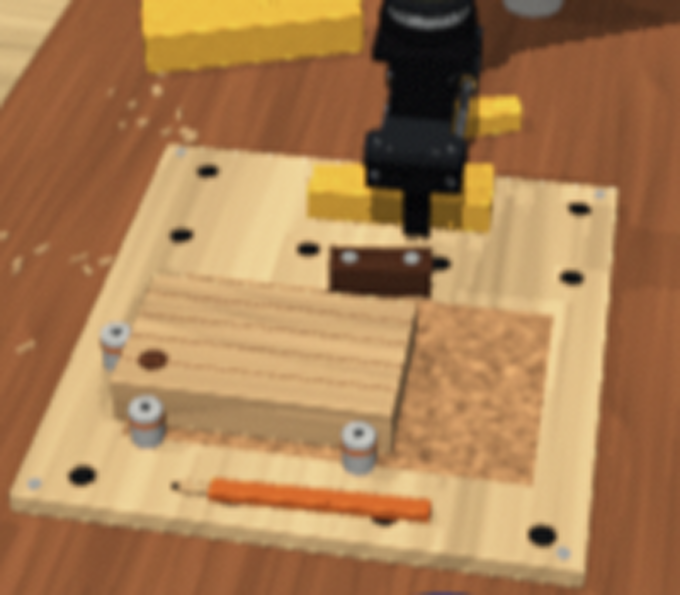

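View pics/wrist18.png

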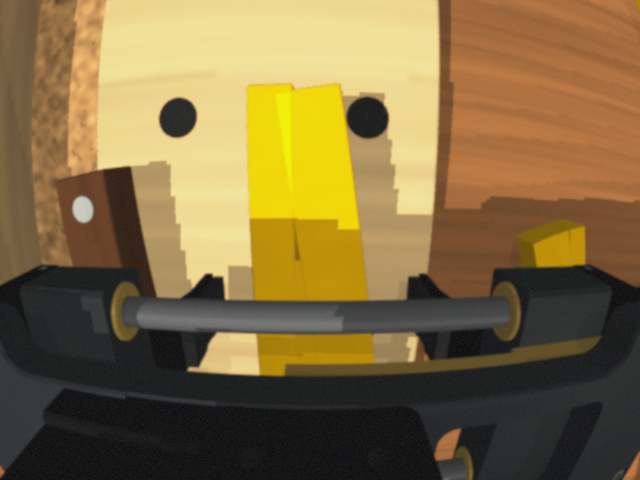

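Request:
drive_tool:
  increments: "-1 0 0 0 255;0 0 0 0 255;0 0 0 0 255;0 0 0 0 255;0 0 0 0 255;0 0 0 0 255;0 0 0 0 255;0 0 0 0 255;0 -5 0 0 255;0 0 0 0 255"
  squeeze: 15

```text
time: 23.82
position: [0.5415, -0.1085, 0.0026]
tool_rot: [-1.235, 1.168, -1.169]
ft_force: [0.5, 0.5, -1.2]
grip_width: 0.573
```

```bash
python3 -c "
from h import *
go(-.115,-.0543,.045)
d=snap('wrist','wrist19.png')
"
```

```text
tcp panel [-0.0621 -0.194 ] z 0.0026 tool-x heading in panel deg -88.52 F [ 0.5  0.5 -1.2] g 0.573 t 23.82
target [-0.115, -0.0543, 0.045] tool delta mm [-141.   -42.5  -49.3]
```

View pics/wrist19.png

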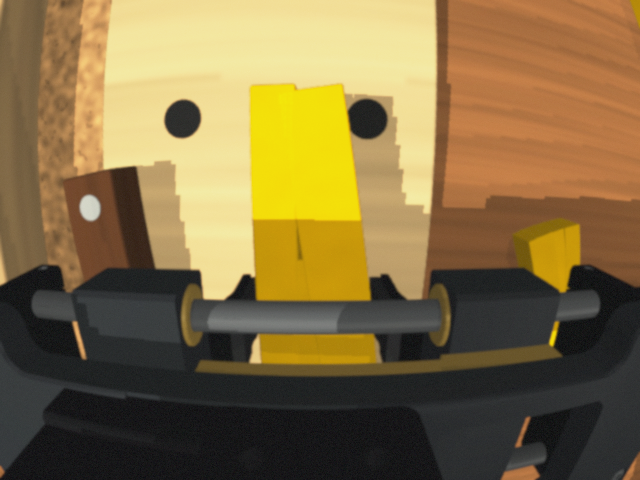

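Request:
drive_tool:
  increments: "0 -22 0 0 255;0 -20 0 0 255;0 0 -18 1.5 255;0 0 -18 0 255;-28 0 -16 0 255;-28 0 0 0 255;-28 0 0 0 255;-28 0 0 0 255;-22 0 0 0 255;0 0 0 0 255"

```text
time: 25.12
position: [0.4856, 0.0254, 0.045]
tool_rot: [-1.224, 1.184, -1.185]
ft_force: [-0.3, 0.9, -1.5]
grip_width: 0.576
```

```bash
python3 -c "
from h import *
go(-.115,-.0585,.045)
d=snap('wrist','wrist20.png')
a=snap('side','side20.png')['img'][190:365,220:420,::-1]
cv2.imwrite('pics/s20z.png',cv2.resize(a,None,fx=3.4,fy=3.4,interpolation=cv2.INTER_CUBIC))
"
```

```text
tcp panel [-0.114  -0.0585] z 0.045 tool-x heading in panel deg -89.8 F [-0.3  0.9 -1.5] g 0.576 t 25.12
target [-0.115, -0.0585, 0.045] tool delta mm [-0.  0. -1.]
```

View pics/wrist20.png

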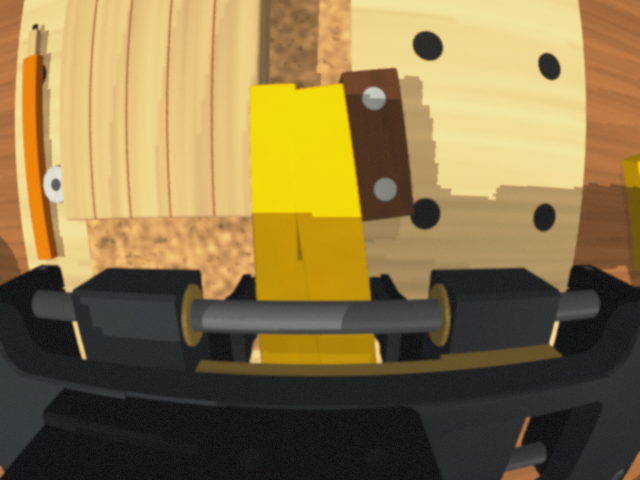

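View pics/s20z.png

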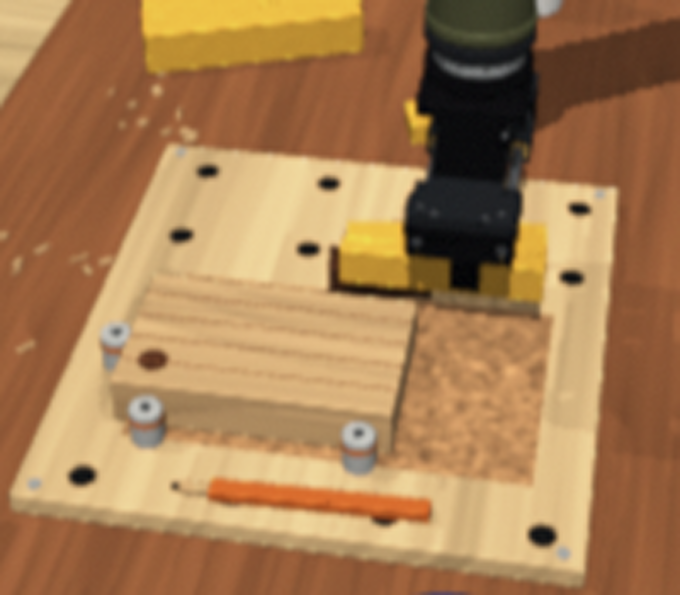

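```bash
python3 -c "
from h import *
d=dict(np.load('pics/wrist20.npz'))
for q in [(251,86),(344,85),(363,215),(253,215),(257,300)]: print(q,wp(d,q,.096))
print('blank near corner',wp(d,(64,218),.058), 'dog',wp(d,(55,184),.048))
d=dict(np.load('pics/wrist19.npz'))
for q in [(250,86),(344,85),(257,300)]: print('19',q,wp(d,q,.0535))
"
```

```text
(251, 86) [-0.0231 -0.0326]
(344, 85) [-0.0231 -0.068 ]
(363, 215) [-0.0734 -0.0759]
(253, 215) [-0.0735 -0.0329]
(257, 300) [-0.1093 -0.0331]
blank near corner [-0.0796  0.0892] dog [-0.0599  0.1022]
19 (250, 86) [ 0.0283 -0.1656]
19 (344, 85) [ 0.0291 -0.2014]
19 (257, 300) [-0.058  -0.1684]
```

Request:
drive_tool:
  increments: "1 0 -2 0 255;0 20 0 0 255;0 16 0 0 255;0 6 0 0 255;0 4 0 0 255;0 0 0 0 255"

```text
time: 25.98
position: [0.4875, 0.0216, 0.0013]
tool_rot: [-1.219, 1.182, -1.192]
ft_force: [-0.2, -0.1, 15.4]
grip_width: 0.564
```

```bash
python3 -c "
from h import *
go(-.115,-.0595,-.003)
d=snap('wrist','wrist21.png')
"
```

```text
tcp panel [-0.1122 -0.0624] z 0.0013 tool-x heading in panel deg -90.06 F [-0.2 -0.1 15.4] g 0.564 t 25.98
target [-0.115, -0.0595, -0.003] tool delta mm [-2.9  4.2 -2.9]
```

View pics/wrist21.png

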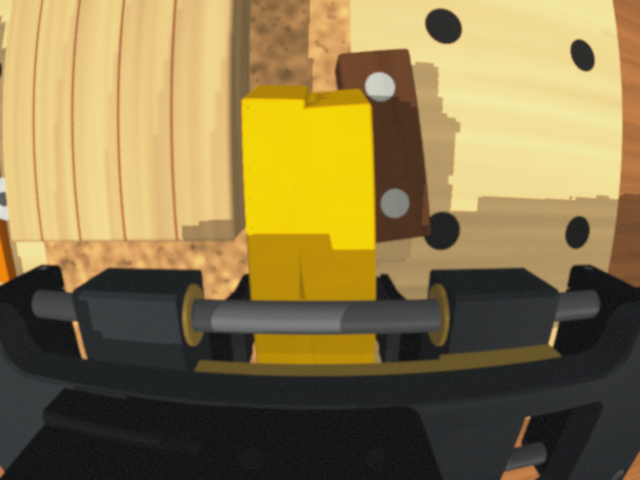

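```bash
python3 -c "
from h import *
a=snap('side','side21.png')['img'][230:310,300:400,::-1]
cv2.imwrite('pics/s21z.png',cv2.resize(a,None,fx=7,fy=7,interpolation=cv2.INTER_CUBIC))
d=dict(np.load('pics/wrist21.npz'))
print('blank R edge bottom/top',wp(d,(240,235),.058),wp(d,(240,100),.058))
for q in [(338,57),(408,49),(428,235)]: print('strip top',wp(d,q,.046),wp(d,q,.018))
"
```

```text
blank R edge bottom/top [-0.0786 -0.0324] [-0.0276 -0.0336]
strip top [-0.0085 -0.0704] [-0.001  -0.0721]
strip top [-0.0035 -0.0991] [ 0.005  -0.1063]
strip top [-0.0814 -0.109 ] [-0.0875 -0.118 ]
```

View pics/s21z.png

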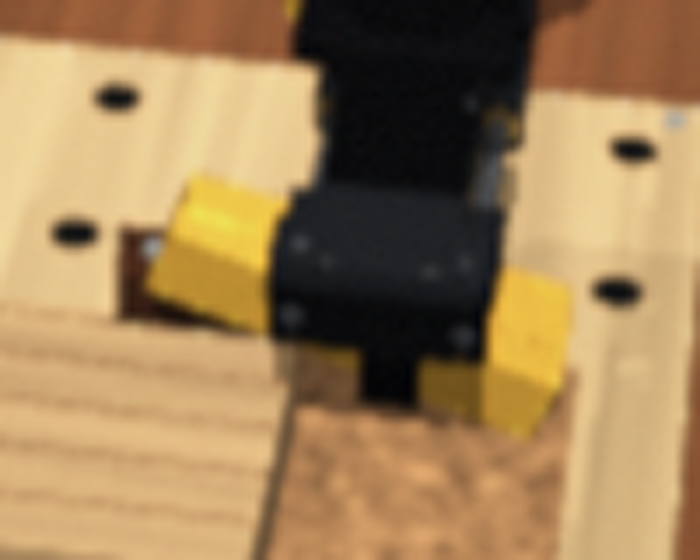

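Request:
drive_tool:
  increments: "0 -20 0 0 255;0 -20 0 0 255;0 -15 0 0 255;28 0 10 0 255;28 0 10 0 255;28 0 10 0 255;28 0 10 0 255;22 0 10 0 255;0 0 0 0 255;0 20 0 0 255;0 20 0 0 255;0 6 0 0 255;0 0 0 0 255"

```text
time: 27.7
position: [0.5366, -0.1092, 0.0064]
tool_rot: [-1.224, 1.188, -1.186]
ft_force: [-0.2, -0.7, -0.8]
grip_width: 0.57
```

```bash
python3 -c "
from h import *
go(-.062,-.192,-.003)
a=snap('side','side22.png')['img'][190:365,220:420,::-1]
cv2.imwrite('pics/s22z.png',cv2.resize(a,None,fx=3.4,fy=3.4,interpolation=cv2.INTER_CUBIC))
"
```

```text
tcp panel [-0.067  -0.1946] z 0.0064 tool-x heading in panel deg -89.96 F [-0.2 -0.7 -0.8] g 0.57 t 27.7
target [-0.062, -0.192, -0.003] tool delta mm [-2.6  9.4  5. ]
```

View pics/s22z.png

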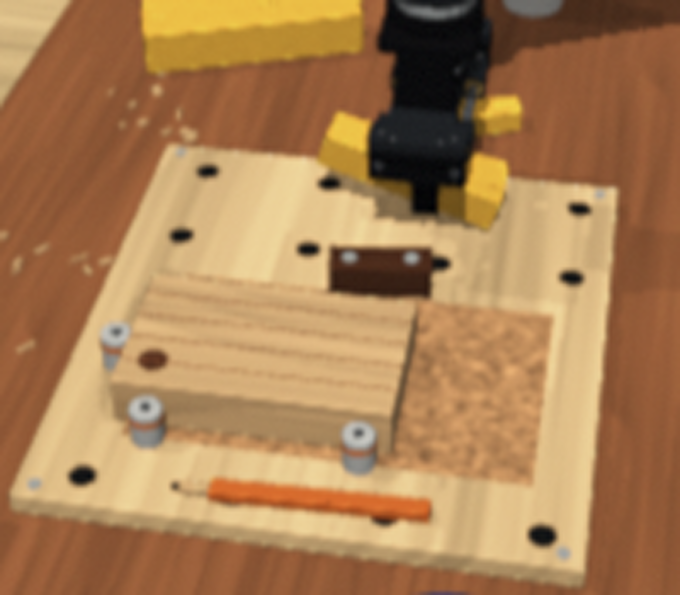

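Request:
drive_tool:
  increments: "0 3 0 0 255;0 3 0 0 255;0 0 0 0 0;0 0 0 0 0;0 0 0 0 0;0 0 0 0 0;0 0 0 0 0;0 0 0 0 0"

```text
time: 28.75
position: [0.5373, -0.11, 0.0013]
tool_rot: [-1.223, 1.188, -1.188]
ft_force: [0.5, 0.0, 0.4]
grip_width: 0.995
```

```bash
python3 -c "
from h import *
go(-.062,-.192,-.003)
snap('wrist','wrist23.png')
a=snap('side','side23.png')['img'][190:365,220:420,::-1]
cv2.imwrite('pics/s23z.png',cv2.resize(a,None,fx=3.4,fy=3.4,interpolation=cv2.INTER_CUBIC))
"
```

```text
tcp panel [-0.0663 -0.1954] z 0.0013 tool-x heading in panel deg -90.02 F [0.5 0.  0.4] g 0.995 t 28.75
target [-0.062, -0.192, -0.003] tool delta mm [-3.4  4.3  4.3]
```

View pics/s23z.png

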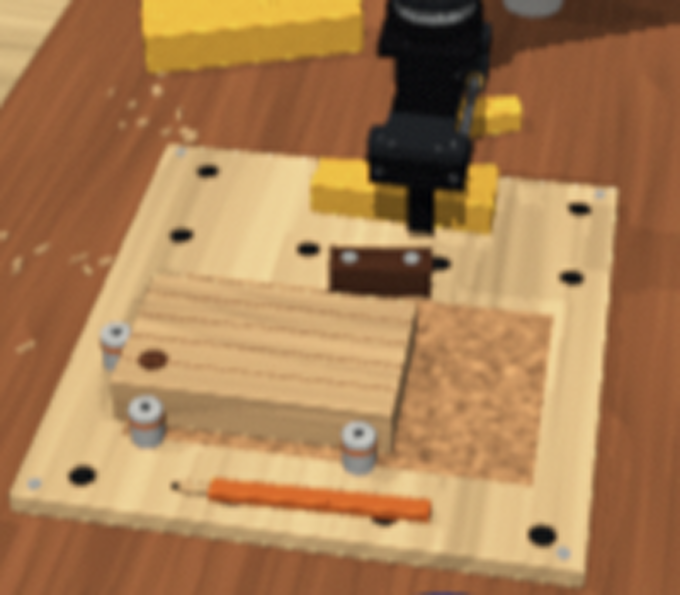

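View pics/wrist23.png

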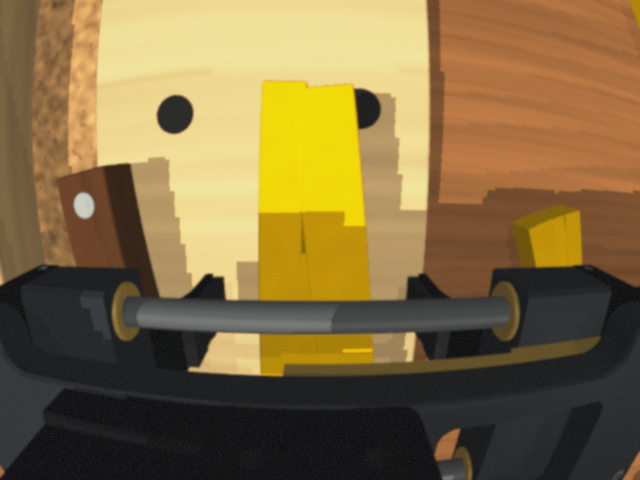

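```bash
python3 -c "
from h import *
d=dict(np.load('pics/wrist23.npz'))
for q in [(262,82),(352,84),(260,240),(261,370),(371,345)]: print(q,wp(d,q,.048))
"
```

```text
(262, 82) [ 0.027  -0.1735]
(352, 84) [ 0.0259 -0.2087]
(260, 240) [-0.0368 -0.1717]
(261, 370) [-0.0994 -0.1688]
(371, 345) [-0.0857 -0.2195]
```

Request:
drive_tool:
  increments: "0 3 3 2.1 0;0 0 0 0 255;0 0 0 0 255;0 0 0 0 255;0 0 0 0 255;0 0 0 0 255;0 0 0 0 255;0 -5 0 0 255;0 -21 0 0 255;0 -21 0 -2.1 255;0 0 -28 0 255;-27 0 -28 0 255;-27 0 -28 0 255;-27 0 0 0 255;-27 0 0 0 255;-27 0 0 0 255;0 0 0 0 255"
  squeeze: 30

```text
time: 30.98
position: [0.4523, 0.0249, 0.0456]
tool_rot: [-1.224, 1.184, -1.184]
ft_force: [0.3, -0.1, -1.4]
grip_width: 0.565
```

```bash
python3 -c "
from h import *
go(-.148,-.0595,.045)
d=snap('wrist','wrist24.png')
a=snap('side','side24.png')['img'][190:365,220:420,::-1]
cv2.imwrite('pics/s24z.png',cv2.resize(a,None,fx=3.4,fy=3.4,interpolation=cv2.INTER_CUBIC))
"
```

```text
tcp panel [-0.1473 -0.0581] z 0.0456 tool-x heading in panel deg -89.77 F [ 0.3 -0.1 -1.4] g 0.565 t 30.98
target [-0.148, -0.0595, 0.045] tool delta mm [ 1.4  0.6 -0.7]
```

View pics/wrist24.png

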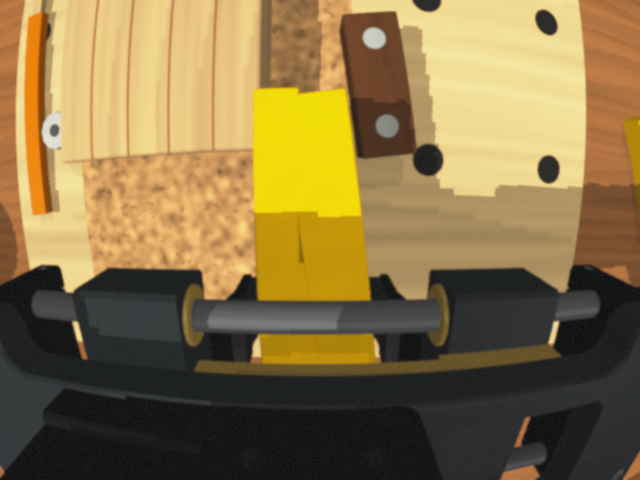

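View pics/s24z.png

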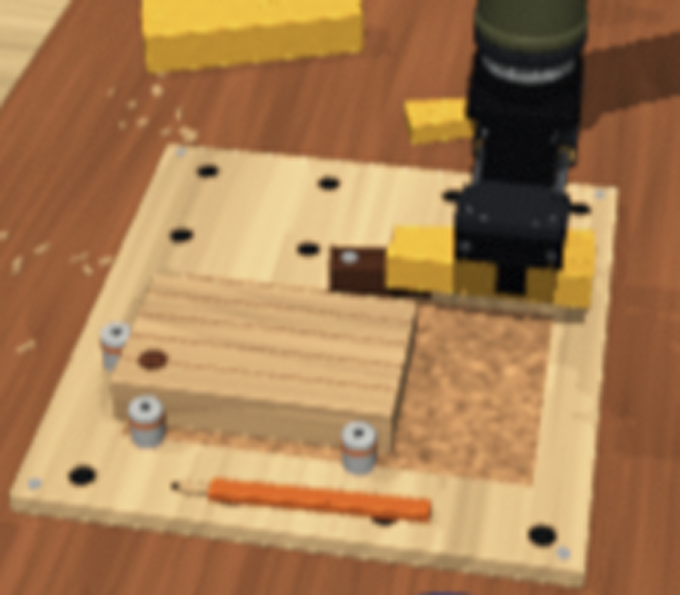

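```bash
python3 -c "
from h import *
d=dict(np.load('pics/wrist24.npz'))
for z in (.094,):
  for q in [(253,90),(346,90),(254,213),(258,300)]: print(q,wp(d,q,z))
print('strip TL top',wp(d,(341,15),.046),'bottom',wp(d,(360,157),.046),wp(d,(357,157),.018))
print('blank',wp(d,(64,161),.058))
"
```

```text
(253, 90) [-0.0576 -0.0325]
(346, 90) [-0.0579 -0.0685]
(254, 213) [-0.1064 -0.0324]
(258, 300) [-0.1437 -0.0326]
strip TL top [-0.0077 -0.0699] bottom [-0.0848 -0.0799] [-0.0852 -0.0814]
blank [-0.08    0.0865]
```

Request:
drive_tool:
  increments: "3 0 0 0 255;0 20 0 0 255;0 16 0 0 255;0 6 0 0 255;0 0 0 0 255"

```text
time: 31.7
position: [0.4521, 0.0195, 0.0029]
tool_rot: [-1.223, 1.189, -1.187]
ft_force: [0.1, 0.5, -1.8]
grip_width: 0.565
```

```bash
python3 -c "
from h import *
go(-.148,-.0615,-.0015)
d=snap('wrist','wrist25.png')
a=snap('side','side25.png')['img'][190:365,220:420,::-1]
cv2.imwrite('pics/s25z.png',cv2.resize(a,None,fx=3.4,fy=3.4,interpolation=cv2.INTER_CUBIC))
"
```

```text
tcp panel [-0.1476 -0.0634] z 0.0029 tool-x heading in panel deg -90.03 F [ 0.1  0.5 -1.8] g 0.565 t 31.7
target [-0.148, -0.0615, -0.0015] tool delta mm [-1.9  4.4 -0.4]
```

View pics/wrist25.png

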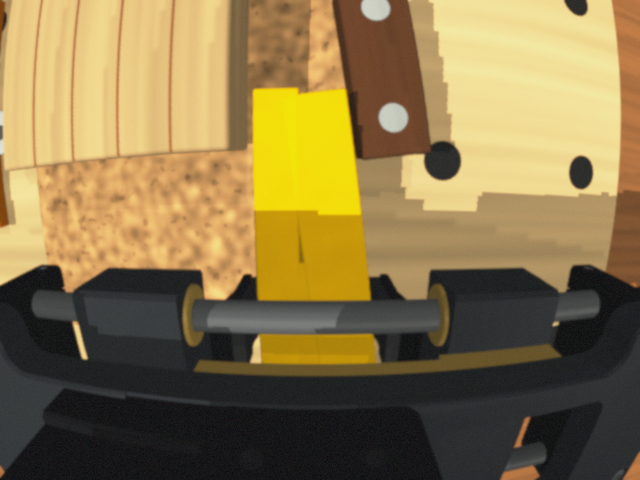

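View pics/s25z.png

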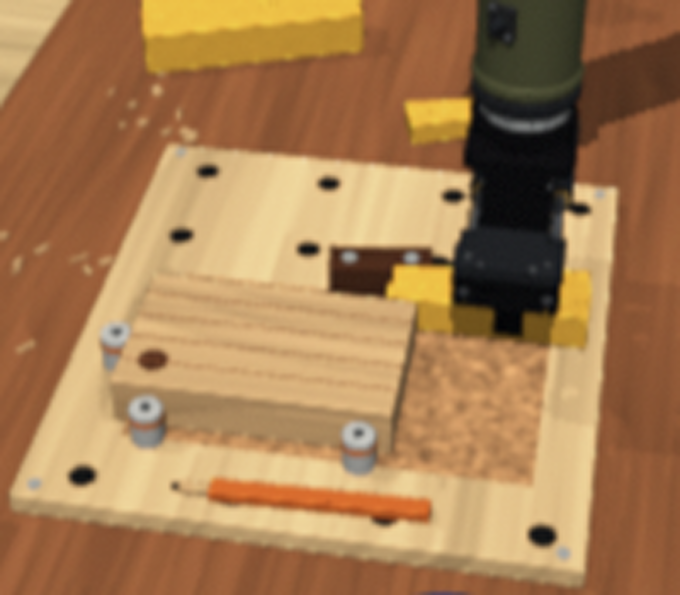

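Request:
drive_tool:
  increments: "-2.5 0 0 0 255;0 4 0 0 255;0 0 8 0 255;0 0 8 0 255;-1 0 8 0 255;-1 0 6 0 255;0 0 0 0 255"

```text
time: 32.67
position: [0.4829, 0.0253, -0.0007]
tool_rot: [-1.223, 1.187, -1.187]
ft_force: [-0.6, -0.1, -1.1]
grip_width: 0.568
```

```bash
python3 -c "
from h import *
go(-.118,-.058,-.0015)
d=snap('wrist','wrist26.png')
"
```

```text
tcp panel [-0.1167 -0.0586] z -0.0007 tool-x heading in panel deg -90.0 F [-0.6 -0.1 -1.1] g 0.568 t 32.67
target [-0.118, -0.058, -0.0015] tool delta mm [-0.6  0.8 -1.3]
```

View pics/wrist26.png

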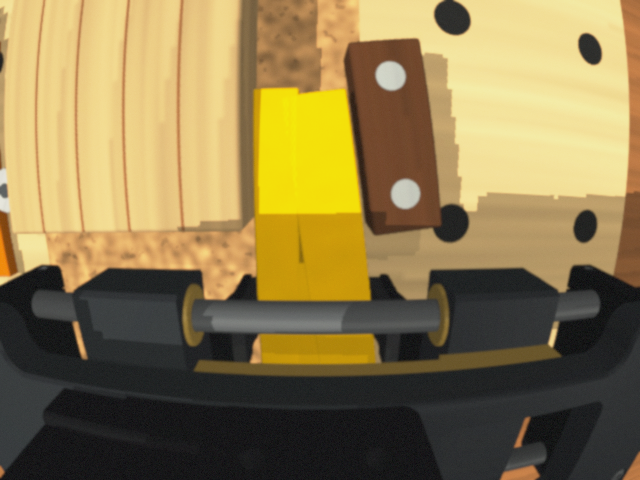

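Request:
drive_tool:
  increments: "-1 0 5 0 255;-1 0 5 0 255;0 0 5 0 255;0 1 0 0 255;0 0 0 0 255"

```text
time: 33.35
position: [0.4975, 0.0275, -0.0016]
tool_rot: [-1.223, 1.187, -1.188]
ft_force: [-0.0, 0.8, -0.9]
grip_width: 0.569
```

```bash
python3 -c "
from h import *
go(-.102,-.0565,-.0015)
d=snap('wrist','wrist27.png')
a=snap('side','side27.png')['img'][190:365,220:420,::-1]
cv2.imwrite('pics/s27z.png',cv2.resize(a,None,fx=3.4,fy=3.4,interpolation=cv2.INTER_CUBIC))
"
```

```text
tcp panel [-0.1021 -0.0568] z -0.0016 tool-x heading in panel deg -90.01 F [-0.   0.8 -0.9] g 0.569 t 33.35
target [-0.102, -0.0565, -0.0015] tool delta mm [-0.3 -0.1  0.1]
```

View pics/wrist27.png

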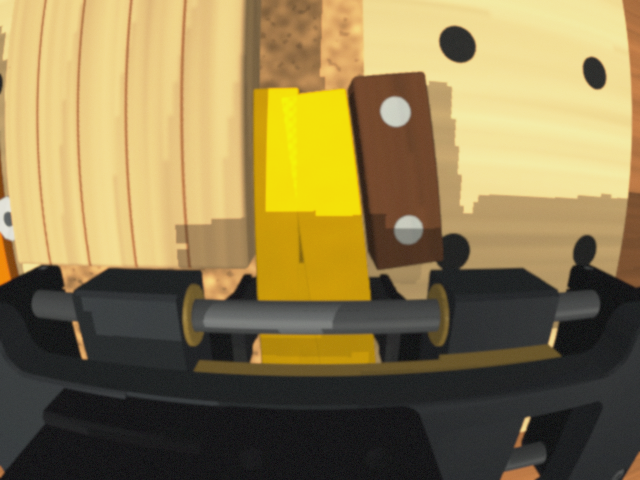

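View pics/s27z.png

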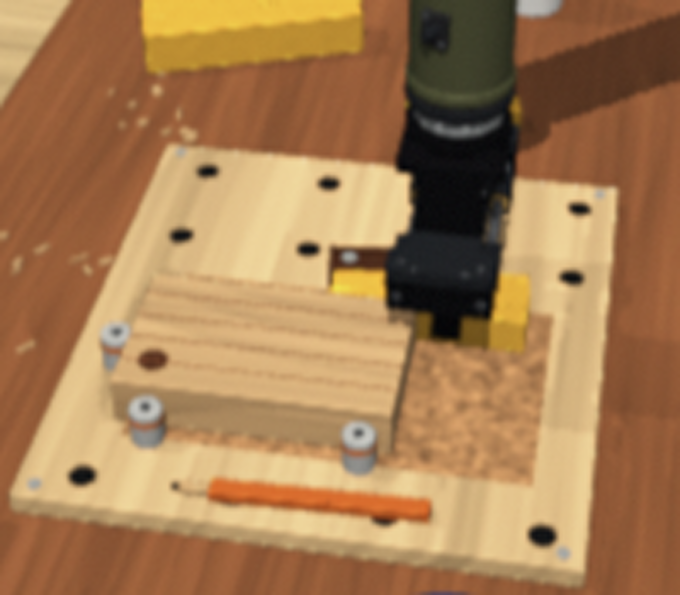

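Request:
drive_tool:
  increments: "0 0 0 0 40;0 0 0 0 40;0 0 0 0 40;0 0 0 0 40;0 -40 0 0 40;0 -30 0 0 40;0 0 -25 0 255;0 0 -25 0 255;4 0 -26 0 255;0 0 0 0 255;0 0 0 0 255;0 0 0 0 255;0 0 0 0 255;0 35 0 0 255;0 25 0 0 255;0 0 0 0 255"

```text
time: 35.45
position: [0.4197, 0.0217, 0.0068]
tool_rot: [-1.225, 1.191, -1.184]
ft_force: [-1.0, -0.7, -0.2]
grip_width: 0.007
```

```bash
python3 -c "
from h import *
go(-.172,-.060,.008)
d=snap('wrist','wrist28.png')
a=snap('side','side28.png')['img'][190:365,220:420,::-1]
cv2.imwrite('pics/s28z.png',cv2.resize(a,None,fx=3.4,fy=3.4,interpolation=cv2.INTER_CUBIC))
"
```

```text
tcp panel [-0.18   -0.0603] z 0.0068 tool-x heading in panel deg -89.98 F [-1.  -0.7 -0.2] g 0.007 t 35.45
target [-0.172, -0.06, 0.008] tool delta mm [-0.3 -1.2  8. ]
```

View pics/wrist28.png

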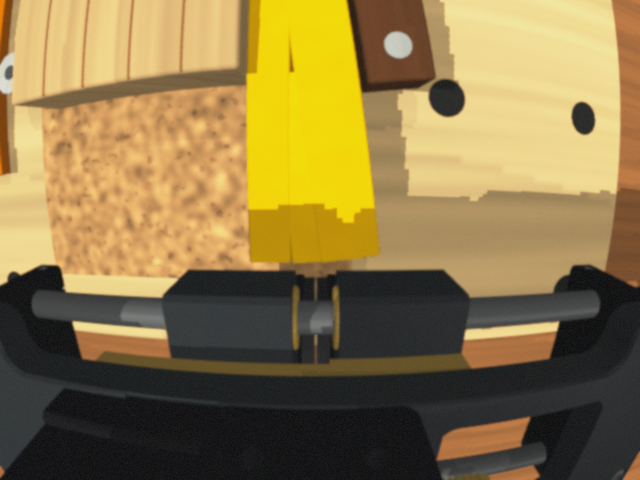

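View pics/s28z.png

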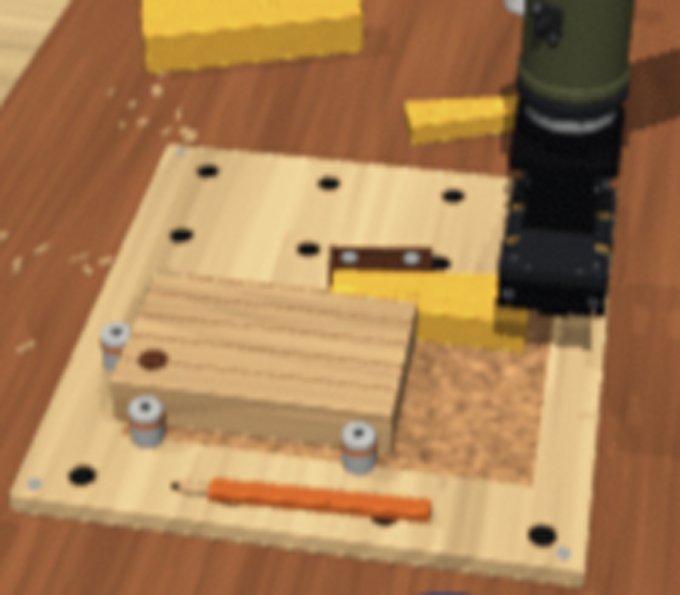

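Request:
drive_tool:
  increments: "0 0 5 0 255;0 0 5 0 255;0 0 4 0 255;0 0 4 0 255;0 0 4 0 255;0 0 4 0 255;0 0 4 0 255"

```text
time: 36.42
position: [0.4516, 0.0221, 0.0083]
tool_rot: [-1.223, 1.188, -1.187]
ft_force: [-1.9, 1.0, 0.9]
grip_width: 0.007
```

```bash
python3 -c "
from h import *
go(-.14,-.060,.008)
d=snap('wrist','wrist29.png')
"
```

```text
tcp panel [-0.148  -0.0608] z 0.0083 tool-x heading in panel deg -90.01 F [-1.9  1.   0.9] g 0.007 t 36.42
target [-0.14, -0.06, 0.008] tool delta mm [-0.8  0.3  8. ]
```

View pics/wrist29.png

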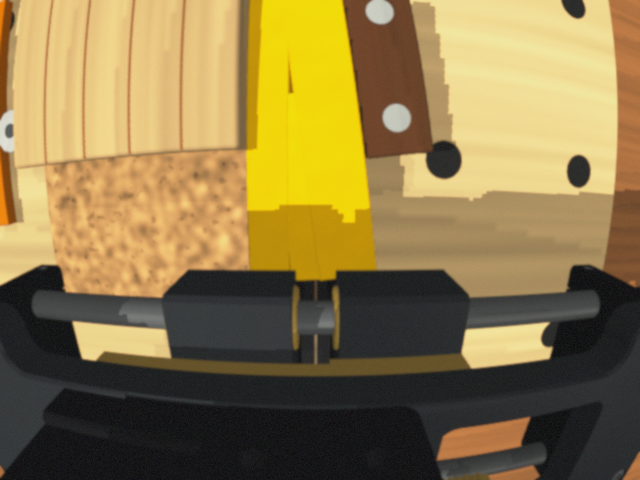

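Request:
drive_tool:
  increments: "0 0 3 0 255;0 0 3 0 255;0 0 0 0 255"

```text
time: 36.85
position: [0.458, 0.0223, 0.0084]
tool_rot: [-1.222, 1.187, -1.188]
ft_force: [-1.1, -0.2, 0.2]
grip_width: 0.009
```

Request:
drive_tool:
  increments: "0 0 2 0 255;0 0 2 0 255;0 0 0 0 255"

```text
time: 37.22
position: [0.4609, 0.0225, 0.0082]
tool_rot: [-1.224, 1.188, -1.187]
ft_force: [-4.2, -0.2, 2.8]
grip_width: 0.01
```

Request:
drive_tool:
  increments: "0 0 1.5 0 255;0 0 1.5 0 255;0 0 0 0 255"

```text
time: 37.6
position: [0.4609, 0.0224, 0.0076]
tool_rot: [-1.229, 1.192, -1.184]
ft_force: [-10.1, 0.6, 7.8]
grip_width: 0.007
```

Request:
drive_tool:
  increments: "0 -2 1.5 0 255;0 -1 1.5 0 255;0 0 0 0 255"

```text
time: 37.98
position: [0.4612, 0.0225, 0.0089]
tool_rot: [-1.232, 1.196, -1.182]
ft_force: [-10.7, 0.3, 0.4]
grip_width: 0.007
```

Request:
drive_tool:
  increments: "0 0 1.5 0 255;0 0 1.5 0 255;0 0 0 0 255"

```text
time: 38.35
position: [0.4614, 0.0225, 0.0083]
tool_rot: [-1.237, 1.2, -1.179]
ft_force: [-15.9, 1.2, 3.3]
grip_width: 0.003
```

Request:
drive_tool:
  increments: "0 0 1.2 0 255;0 0 0 0 255;0 0 0 0 255"

```text
time: 38.72
position: [0.4614, 0.0225, 0.008]
tool_rot: [-1.239, 1.201, -1.179]
ft_force: [-18.4, 0.5, 4.6]
grip_width: 0.004
```

Request:
drive_tool:
  increments: "0 0 -4 0 255;0 0 -4 0 255;0 0 -4 0 255;0 0 -4 0 255;0 0 0 0 255;0 0 0 0 255"

```text
time: 39.48
position: [0.4563, 0.0221, 0.0117]
tool_rot: [-1.222, 1.187, -1.188]
ft_force: [-0.3, -0.2, -1.0]
grip_width: 0.004
```

```bash
python3 -c "
from h import *
go(-.14,-.060,.008)
d=snap('wrist','wrist30.png')
"
```

```text
tcp panel [-0.1434 -0.061 ] z 0.0117 tool-x heading in panel deg -90.02 F [-0.3 -0.2 -1. ] g 0.004 t 39.48
target [-0.14, -0.06, 0.008] tool delta mm [-1.   3.7  3.4]
```

View pics/wrist30.png

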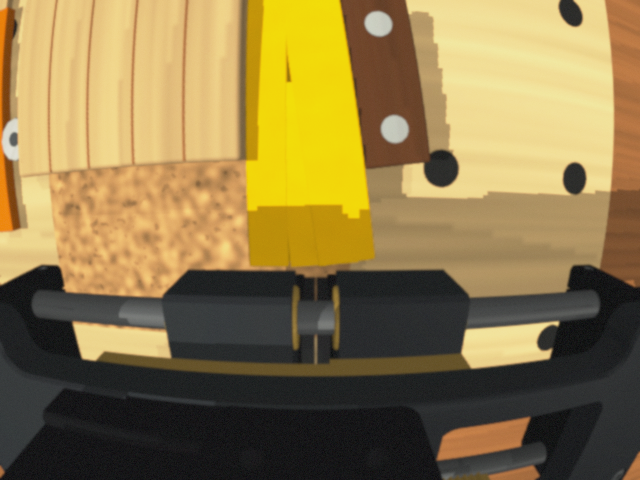

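Request:
drive_tool:
  increments: "0 0 3 0 255;0 0 2 0 255;0 0 2 0 255;0 0 2 0 255;0 0 2 0 255;0 0 1 0 255;0 0 0 0 255"

```text
time: 40.4
position: [0.4618, 0.0223, 0.0101]
tool_rot: [-1.233, 1.195, -1.182]
ft_force: [-12.8, -0.3, 10.2]
grip_width: 0.008
```

Request:
drive_tool:
  increments: "0 -2 1.5 0 255;0 -1 1.5 0 255;0 0 0 0 255"

```text
time: 40.78
position: [0.4617, 0.0223, 0.0109]
tool_rot: [-1.237, 1.2, -1.18]
ft_force: [-13.1, -0.2, -1.3]
grip_width: 0.003
```

Request:
drive_tool:
  increments: "0 0 1.5 0 255;0 0 1.2 0 255;0 0 0 0 255"

```text
time: 41.15
position: [0.4616, 0.0223, 0.0106]
tool_rot: [-1.241, 1.203, -1.177]
ft_force: [-19.1, -0.3, 5.5]
grip_width: 0.007
```

Request:
drive_tool:
  increments: "0 0 -4 0 255;0 0 -4 0 255;0 0 -4 0 255;0 0 -5 0 255;0 0 -4 0 255;0 -40 0 0 255;0 -50 0 0 255;0 -50 0 0 255;50 0 0 0 255;60 0 0 0 255;60 0 0 0 255;60 0 0 0 255;0 0 0 0 255"

```text
time: 42.78
position: [0.4582, -0.2135, 0.1543]
tool_rot: [-1.219, 1.193, -1.195]
ft_force: [-0.8, 1.2, 0.9]
grip_width: 0.004
```

```bash
python3 -c "
from h import *
go(-.14,-.060,.008)
snap('top','top31.png');s=snap('side','side31.png')
a=cv2.imread('pics/top31.png')[170:350,185:425]; cv2.imwrite('pics/t31z.png',cv2.resize(a,None,fx=3.3,fy=3.3,interpolation=cv2.INTER_CUBIC))
a=s['img'][190:365,220:420,::-1]
cv2.imwrite('pics/s31z.png',cv2.resize(a,None,fx=3.4,fy=3.4,interpolation=cv2.INTER_CUBIC))
"
```

```text
tcp panel [-0.1485 -0.2966] z 0.1543 tool-x heading in panel deg -90.53 F [-0.8  1.2  0.9] g 0.004 t 42.77
target [-0.14, -0.06, 0.008] tool delta mm [-236.8  146.     6.2]
```

View pics/t31z.png

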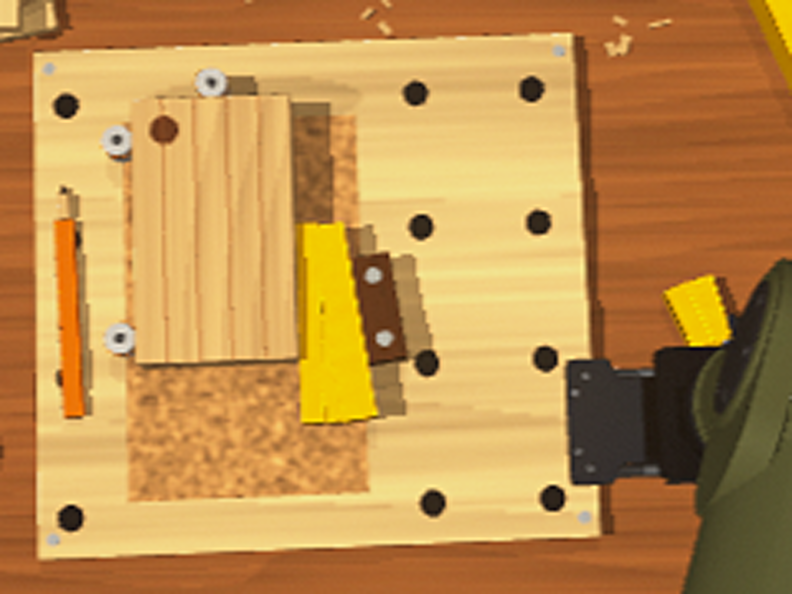

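View pics/s31z.png

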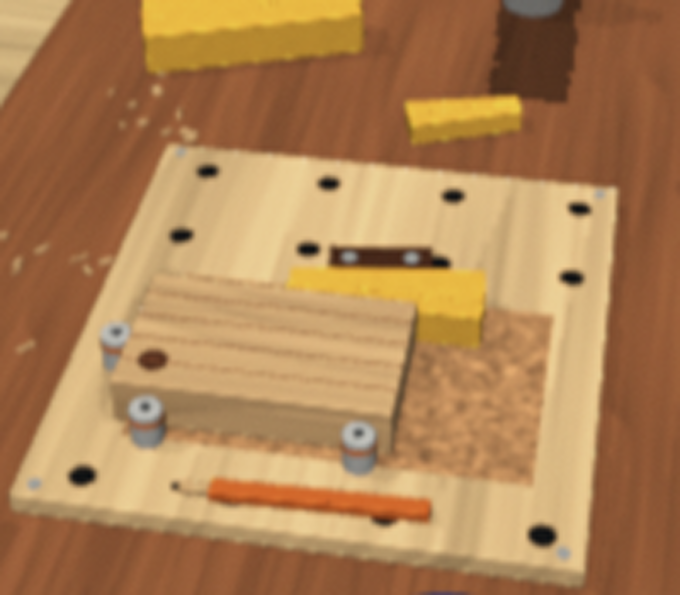

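```bash
python3 -c "
from h import *
t=dict(np.load('pics/top31.npz'))
f=lambda u,v:((u+.5)/3.3-.5+185,(v+.5)/3.3-.5+170)
for q in [(135,97),(290,95),(298,358),(137,363)]: print('board',w2p(onz(t,*f(*q),.058)).round(4))
for q in [(301,224),(345,223),(378,414),(300,424)]: print('wedge',w2p(onz(t,*f(*q),.048)).round(4))
print(ctrl.get_state()['time']); workorder.close_job()
"
```

```text
board [0.1203 0.0864]
board [ 0.1176 -0.0296]
board [-0.0806 -0.0297]
board [-0.0797  0.0881]
wedge [ 0.0208 -0.0345]
wedge [ 0.0203 -0.0674]
wedge [-0.1233 -0.0868]
wedge [-0.1284 -0.0292]
42.875
the job is handed in; nothing more can be done
```

The job is handed in at about 43 s of the 72 s limit. The blank is tipped flat and home against the dogs, and the yellow wedge is pressed in and let go. One thing I could not confirm is the wedge's own holding force.

**What I did**
- I pushed the blank over near its top. I slid it against the end dog, with the force peaking at about 22 N, then against the side dogs at about 14 N.
- I set the middle-sized wedge between blank and strip, thin end first. I pushed its butt with about 18 N, let go, pushed again with about 19 N, and backed away.

**Last checks**
- **Blank:** In the final top view it lies at panel x about -80 to 119 mm, with its right face at about y -30 mm. That is home to within roughly 1–2 mm, the limit of the camera measurement. The side view shows it flat.
- **Wedge:** It lies flat in the side view, its butt at about x -126 mm. It did not slip between the two pushes; the second met resistance at once, in the same place.
- **Other things:** The pencil looks unmoved in the last pictures, and I touched nothing else. I did not measure the sander, glue bottle or discs at the end.

**What went wrong or disagreed**
- The fingertips turned out to sit about 30 mm higher than the reported TCP. My first two pushes passed over the top of the blank without moving it, and I then lowered the tool to allow for this.
- The first time I lowered the wedge it rode up on the strip and tilted in the grip. I set it back down flat, gripped it again and placed it further back.
- A straight line through the wedge's two left corners came out turned by about 2°, near the 0.06 rad (3.4°) limit. It also ran a few millimetres off the blank's face at the thin end. I put this down to pixel error, because the picture shows the wedge lying against the blank.
- The wedge's holding force over 3 N was judged only from how the second push behaved, not measured.

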